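# Inspect round LED modules on the x-y stage and stack them

## Robot

A 6-joint arm with a two-finger parallel gripper is mounted at the origin on the work surface. World frame = base frame: x ahead of the robot, y to its left, z up, the work surface at z = 0. Lengths are in mm, angles in rad, forces in N, time in s.
With the tool pointing down it reaches from about 350 to 975 mm from the base axis. Payload 7.1 kg.
Tool frame: the origin (TCP) lies midway between the tips of the shut fingers; the grasp point (between the pads) lies 19 mm behind it; z points along the fingers, y is the line along which they close (so a half turn about z gives the same grasp; the last joint's range is limited). The gripper opens to 88 mm and grips with 3 to 60 N. Pads are 20 mm wide; open, the fingers measure 115 mm over their backs; the gripper's body (75 mm by 178 mm) begins 61 mm behind the grasp point.
Start: joints at [1.195, 0.423, 1.63, -0, 1.089, -0.019], TCP at [218.266, 585.632, 192.475] pointing down, gripper open.
Joint ranges: [-3, 3], [-0.9, 2.11], [0.09, 2.58], [-1.31, 4.45], [0.11, 2.69], [-2.54, 2.54]. Speed limits (rad/s): [2.39, 2.39, 3.01, 3.14, 3.14, 3.14].

## Interface

Orientations are given as a rotation vector (axis times angle).
In Python, from workcell import ctrl gives the robot as it stands. The module is installed in compiled form; this text tells all that it offers.
- The arm moves only by the tool apply_moves, never from a script. Its argument "targets" is a list of rows, each a list of 3 entries, a list of its own where there are three numbers: the opening, from -1 (shut) to 1 (fully open), then the shift along the tool's x, y, z normalised to -1 to 1, where 1 is 5 cm, then the turn, a rotation vector about the tool's x, y, z normalised to -1 to 1, where 1 is 90 degrees. In form: [[jaw, [x, y, z], [wx, wy, wz]], ...]. A call has 1 to 8 rows; each row shifts and turns the commanded pose from where the row before left it, along the tool's axes as they then stand; what a row does not reach is not made up. A row lasts 1/8 s, in which the tool goes at most 62.5 mm and 10.7 degrees, less where a joint would pass 70% of its speed; a pose out of reach is approached as far as the arm can. A call with a number of a shift or a turn outside -1 to 1 is refused whole. A call with a gripper value outside its range is refused whole. The fingers move at their own pace and stop on an object; the grip force is fixed at half the most. Time passes only in rows, so rows that do not move let the fingers close. It gives the time, the measured TCP pose, the force, the opening and the grip force at its end, in the units of the state.
- ctrl.get_obs(): the state, without advancing time (a new reading comes with each control period).
- ctrl.get_image(name): name is "side" or "top"; returns a dict with "pixels" (420x560x3 uint8, blue, green, red), "camera_matrix" (3x3 intrinsics, pixels), "view" (4x4, takes a point from world to camera coordinates). Camera axes: x right, y down, z forward; pixel columns grow to the right and rows downward; lengths in mm; the calibration is good to about 2 mm. A picture is of the moment at which its call begins. There is no depth.
- ctrl.close_job(): hands the job in; it is judged then, once.
Trained networks look in the newest picture that a camera, given by its name, has taken for a name from the list of things; names that differ only in an ending like _2 or _b are one class to them, and where a whole thing is asked for, a point or a joint stands for the part that bears it (a point fixed in the world has none). Each returns a list of dicts, best first, with "score" (0 to 1); they miss things now and then, are a little off and sometimes report something else, mostly with a low value. They report only what shows in the picture. A call takes as long as a camera call. They do not tell look-alikes from the thing itself.
- ctrl.masks_of(label, camera): "region" (420x560 bool, what is visible of it) and "bbox" ([left, top, right, bottom] in pixels, round what is visible of it).
- ctrl.pinpoint(label, camera): "xy" ([column, row] in pixels: a listed point, or the origin of a listed thing).
The state is a dict: "t": time; "qpos": joint angles; "qvel": joint speeds; "joint_torque": joint torques, N m; "ee_pos": TCP position; "orientation": TCP orientation; "ft_force": force on the tool from outside, world axes, zero at the start; "moment": the same for the moment, N m; "width": finger opening in mm; "grasp_force": force on a finger pad.
Only numpy, scipy, OpenCV 4.12 (cv2) and the standard library are available. Lean on these libraries where they do the work, as an engineer would, in place of code of your own. Each camera call takes 0.05 s, during which the arm holds its last target. There are 200 camera calls.

## Task

Lay each LED module on the place of its own colour on the stage's carrier, then move the carrier by its handle to bring the modules one after another, from the largest to the smallest (red, blue, yellow, green; any colour may be missing), centred under the needle, letting each stand still there for a good second. Afterwards stack them all in one centred pile on the white round plate, the largest at the bottom. Keep the gripper off the delicate pointer and do not knock the amber jar over.

Things in the scene. Friction and masses are not known exactly. Their poses are not given: they have to be found in the camera images.
- stage: fixed x-y stage on the bench: grey base 420 x 200 mm, steel slides, white square carrier plate. Origin: on the bench exactly under the pointer tip. Its x axis points away from the robot (turned by up to about 0.12 rad), y to the left, z up.
- slide_x (a joint): position of the carrier along the stage's x (m), -0.100 (pulled out towards the robot: loading position, all places clear of the pointer) to +0.045; at 0 with slide_y 0 the middle of the carrier is under the pointer. Stays where it is left, friction about 2 N.
- slide_y (a joint): position of the carrier along the stage's y (m), -0.045 to +0.045. Stays where it is left, friction about 2 N. Carrier: flat white plate 180 x 180 mm, top 45 mm above the bench, cannot turn.
- grip (a point): middle of the carrier's black square handle post, 18 x 18 mm, standing from 44 to 78 mm above the bench, faces along the stage's axes, 106 mm in front (robot side) of the carrier's middle; this point is 64 mm above the bench. Both slides move together when it is dragged.
- pointer: fixed pointer of the stage: thin arm (10 mm) at 76 to 87 mm above the bench running from a block 90 mm high behind the carrier (155 mm beyond the tip) to a brass needle pointing down. Origin as the stage's. Delicate.
- pointer_tip (a point): tip of the needle, 64.5 mm above the bench (7.5 mm above the top of a module lying on the carrier).
- mark_red (a point): centre of the red place on the carrier, a dot in a red painted ring of inner diameter 50 mm, far left seen from the robot, at carrier top height (45 mm). Places are 76 mm apart (square); the carrier moves it.
- mark_blue (a point): centre of the blue place on the carrier, a dot in a blue painted ring of inner diameter 45 mm, near right seen from the robot, at carrier top height (45 mm). Places are 76 mm apart (square); the carrier moves it.
- mark_yellow (a point): centre of the yellow place on the carrier, a dot in a yellow painted ring of inner diameter 40 mm, far right seen from the robot, at carrier top height (45 mm). Places are 76 mm apart (square); the carrier moves it.
- mark_green (a point): centre of the green place on the carrier, a dot in a green painted ring of inner diameter 35 mm, near left seen from the robot, at carrier top height (45 mm). Places are 76 mm apart (square); the carrier moves it.
- red: round LED module: aluminium disc 48 mm in diameter, 12 mm thick, red faces with a white 10 mm centre dot and six pale LED chips around; about 45 g. Origin: centre of the disc (6 mm above what it lies on); z along its axis; both faces are alike. May be absent.
- blue: round LED module: aluminium disc 43 mm in diameter, 12 mm thick, blue faces with a white 10 mm centre dot and six pale LED chips around; about 36 g. Origin: centre of the disc (6 mm above what it lies on); z along its axis; both faces are alike. May be absent.
- yellow: round LED module: aluminium disc 38 mm in diameter, 12 mm thick, yellow faces with a white 10 mm centre dot and six pale LED chips around; about 28 g. Origin: centre of the disc (6 mm above what it lies on); z along its axis; both faces are alike. May be absent.
- green: round LED module: aluminium disc 33 mm in diameter, 12 mm thick, green faces with a white 10 mm centre dot and six pale LED chips around; about 21 g. Origin: centre of the disc (6 mm above what it lies on); z along its axis; both faces are alike. May be absent.
- plate: white round steel plate for finished modules, 110 mm in diameter, 6 mm thick, fixed on the bench to the right. Origin: centre of its underside, on the bench.
- jar: small amber jar, 38 mm in diameter, 45 mm high, between plate and robot; a bystander. Origin under its centre, z up.
There are look-alikes about, which are no part of the job. Leave any pink look-alike of the green alone.

How it is judged:
By the outcome, as a careful person would: the job done as asked, in the order asked, and still so for the second after the job is handed in, with the robot touching nothing.
Of red, blue, yellow, green only 3 to 4 are there at a start; the rules pass over those that are not, and their reading is None.
At some moment in a run one of yellow, green may be knocked a few centimetres aside while the robot is not near it.
Once in a run the grip may slacken for a moment while it holds something.
It also fails if it takes over 210 s, if anything falls off the work surface, if the arm or the gripper's body presses on something with over 40 N, if the wrist force passes 120 N, or if a joint passes its speed limit or range.

## Working session

There is one attempt and no reset: what is moved stays moved. The work goes in short steps, Python scripts to look and compute and a tool call to move; the robot and the scene stay as the last step left them, time stands still between calls to the robot, and variables do not carry over. Pictures are saved under pics/ and viewed, at most 14 in all, crops included, and the job is handed in when it is done.

Besides the shell and the picture viewer there is one more tool, called after "Emit:" in YAML: its name, and indented under it one key for each argument. apply_moves: Moves the arm, as the interface text tells. Scaled input: -1 to 1 covers 5 cm each way for a shift and 90 degrees each way for a turn. Its arguments: {"type":"object","properties":{"targets":{"type":"array"}},"required":["targets"]}

```bash
mkdir -p pics
cat > h.py <<'E'
from workcell import ctrl
import numpy as np, cv2
from scipy.spatial.transform import Rotation as R
def ray(im,px):
    V=np.array(im["view"]);K=np.array(im["camera_matrix"])
    d=V[:3,:3].T@np.linalg.inv(K)@np.array([px[0],px[1],1.]);c=-V[:3,:3].T@V[:3,3]
    return c,d
def atz(im,px,z):
    c,d=ray(im,px); return (c+d*(z-c[2])/d[2])[:2]
def proj(im,p):
    V=np.array(im["view"]);K=np.array(im["camera_matrix"])
    q=K@(V[:3,:3]@np.array(p)+V[:3,3]); return q[:2]/q[2]
E
python3 - <<'E'
from h import *
np.set_printoptions(precision=2,suppress=True)
for n in("top","side"):
    im=ctrl.get_image(n); cv2.imwrite(f"pics/{n}0.png",im["pixels"]); c,_=ray(im,(0,0)); print(n,c,im["camera_matrix"])
    for l,z in dict(red=6,blue=6,yellow=6,green=6,plate=0,jar=0,grip=64,mark_red=45,mark_blue=45,mark_yellow=45,mark_green=45,pointer_tip=64.5).items():
        print(l,[(round(d["score"],2),np.array(d["xy"]).round(1),atz(im,d["xy"],z).round(1)) for d in ctrl.pinpoint(l,n)])
o=ctrl.get_obs();print(o["ee_pos"],o["orientation"],R.from_rotvec(o["orientation"]).as_matrix(),o["width"],o["t"])
E
```

```text
top [ 416.01  -90.75 1027.53] [[408.82   0.   275.91]
 [  0.   408.82 203.54]
 [  0.     0.     1.  ]]
red [(0.5, array([191.4, 161.8]), array([654.6, 163.5])), (0.37, array([296.4, 243.2]), array([ 441.5, -101.6]))]
blue [(0.48, array([292. , 147.6]), array([685.1, -95.8]))]
yellow [(0.48, array([285.8, 198. ]), array([555.3, -77.5]))]
green [(0.62, array([269.1, 240.6]), array([449.1, -33.8])), (0.52, array([298.3, 246.6]), array([ 433. , -106.2]))]
plate [(0.58, array([391.4, 236.1]), array([ 455.1, -337.6]))]
jar []
grip [(0.9, array([195.1, 235.2]), array([463. , 138.6])), (0.57, array([298. , 244.9]), array([ 436. , -104.7]))]
mark_red [(0.95, array([174.4, 180.2]), array([600.2, 195.6])), (0.21, array([198.6, 168.6]), array([627.9, 135.7]))]
mark_blue [(0.58, array([207.9, 207. ]), array([532. , 112.2])), (0.47, array([199.2, 166.5]), array([633.1, 134.2]))]
mark_yellow [(0.82, array([202.7, 177.4]), array([605.6, 125.4]))]
mark_green [(0.6, array([177.5, 211. ]), array([523.7, 186.9]))]
pointer_tip [(0.79, array([189.9, 162.8]), array([638.5, 152.6]))]
side [ 262.02 -807.98  
[... 375 characters left out ...]
3]))]
plate [(0.97, array([296.5, 352.1]), array([ 456.6, -344. ]))]
jar [(0.59, array([231.9, 311.1]), array([ 380.6, -223.4]))]
grip [(0.87, array([216.9, 172. ]), array([446.6, 143.5]))]
mark_red [(0.94, array([266.7, 161. ]), array([581.1, 184.8])), (0.24, array([293.4, 182. ]), array([609. ,  72.5]))]
mark_blue [(0.64, array([256.5, 177.9]), array([533.8, 117.9]))]
mark_yellow [(0.61, array([284. , 172.7]), array([602.5, 118.4]))]
mark_green [(0.56, array([242.9, 166.6]), array([518.1, 178.3]))]
pointer_tip [(0.8, array([293.2, 155.7]), array([639.7, 155.5]))]
[218.28 585.64 192.49] [-0.56 -3.09 -0.  ] [[-0.94  0.35  0.  ]
 [ 0.35  0.94  0.  ]
 [ 0.    0.   -1.  ]] 87.64728093179706 1.3
```

```bash
python3 -c "
import cv2
a=cv2.imread('pics/top0.png')[120:300,140:440];b=cv2.imread('pics/side0.png')[120:400,180:420]
cv2.imwrite('pics/t0c.png',cv2.resize(a,(800,480),interpolation=2));cv2.imwrite('pics/s0c.png',cv2.resize(b,(514,600),interpolation=2))"
```

```text
(no output)
```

View pics/t0c.png

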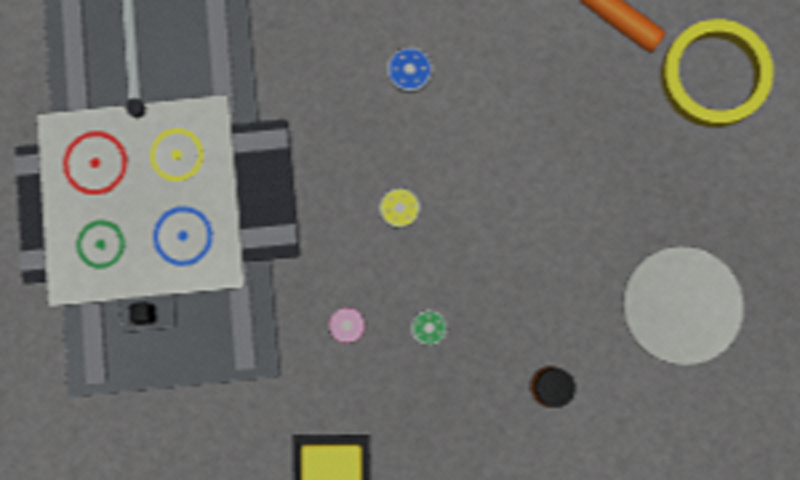

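View pics/s0c.png

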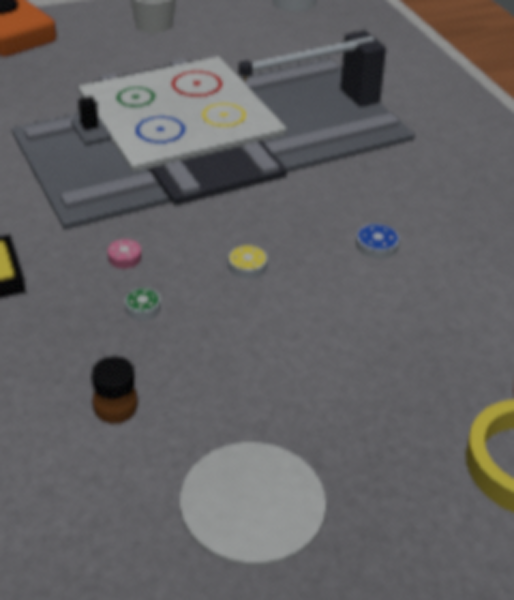

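The red module doesn't show in the crop. The top crop shows blue at about (410,69), yellow (400,208), green with LED chips (429,327), pink look-alike (346,326), plate (684,306) and jar (553,387). The carrier is pulled towards the robot and the needle tip is near its far edge. Next I'll refine these by colour.

```bash
cat >> h.py <<'E'
HUE=dict(red=[(0,7),(173,180)],blue=[(105,125)],yellow=[(24,36)],green=[(55,85)])
def blobs(im,c,mins=90,amin=6):
    hsv=cv2.cvtColor(im["pixels"],cv2.COLOR_BGR2HSV)
    m=np.zeros(hsv.shape[:2],np.uint8)
    for a,b in HUE[c]: m|=cv2.inRange(hsv,(a,mins,40),(b,255,255))
    m=cv2.morphologyEx(m,cv2.MORPH_CLOSE,np.ones((3,3)))
    out=[]
    for k in cv2.findContours(m,cv2.RETR_EXTERNAL,cv2.CHAIN_APPROX_NONE)[0]:
        h=cv2.convexHull(k); M=cv2.moments(h)
        if M["m00"]>=amin: out.append((M["m10"]/M["m00"],M["m01"]/M["m00"],M["m00"]))
    return out
E
python3 - <<'E'
from h import *
for n in("top","side"):
    im=ctrl.get_image(n)
    for c in HUE:
        print(n,c)
        for u,v,a in blobs(im,c): print("  px %.1f %.1f area %.0f z12"%(u,v,a),atz(im,(u,v),12).round(1),"z45",atz(im,(u,v),45).round(1))
    for l in("plate","jar"):
        for d in ctrl.masks_of(l,n)[:1]:
            ys,xs=np.nonzero(d["region"]);print(l,d["score"],d["bbox"],len(xs),atz(im,(xs.mean(),ys.mean()),6).round(1),atz(im,(xs.mean(),ys.mean()),45).round(1))
E
```

```text
top red
  px 175.3 180.7 area 428 z12 [605.1 202.9] z45 [599.  193.3]
  px 486.8 160.9 area 73 z12 [ 636.6 -578.7] z45 [ 629.5 -562.8]
  px 502.1 135.3 area 166 z12 [ 701.  -621.2] z45 [ 691.8 -604. ]
  px 422.9 82.3 area 154 z12 [ 845.8 -434.2] z45 [ 831.8 -423. ]
  px 440.8 58.7 area 630 z12 [ 907.8 -483.3] z45 [ 891.8 -470.6]
top blue
  px 208.2 208.2 area 358 z12 [532.8 118.4] z45 [529.  111.6]
  px 551.7 146.8 area 138 z12 [ 668.3 -739. ] z45 [ 660.1 -718. ]
  px 293.1 145.2 area 162 z12 [689.6 -98.8] z45 [680.7 -98.5]
  px 45.7 67.5 area 164 z12 [920.5 557.3] z45 [904.1 536.2]
top yellow
  px 263.6 302.0 area 730 z12 [300.1 -18.5] z45 [303.9 -20.8]
  px 289.3 197.5 area 128 z12 [555.7 -86.3] z45 [551.2 -86.5]
  px 205.8 177.5 area 293 z12 [611.5 124.7] z45 [605.1 117.7]
  px 408.5 147.0 area 1302 z12 [ 677.2 -388.4] z45 [ 668.7 -378.7]
top green
  px 32.4 262.3 area 500 z12 [404.9 563.8] z45 [405.3 542.6]
  px 300.8 242.4 area 87 z12 [ 443.2 -112.5] z45 [ 442.3 -111.8]
  px 177.3 211.3 area 224 z12 [526.6 196.8] z45 [523.  187.4]
  px 477.8 115.2 area 52 z12 [ 754.8 -565.6] z45
[... 924 characters left out ...]
3. ] z45 [  85.  2046.2]
  px 12.8 51.9 area 2116 z12 [-101.7 1428.2] z45 [ -82.8 1311.8]
side yellow
  px 428.9 333.5 area 2738 z12 [ 673.4 -390.9] z45 [ 652.  -412.6]
  px 295.4 239.5 area 115 z12 [553.1 -87.6] z45 [ 538.  -125.1]
  px 165.3 244.1 area 773 z12 [297.2 -13. ] z45 [295.4 -54.3]
  px 292.8 173.7 area 8 z12 [640.3 157.4] z45 [620.6 107.2]
  px 275.6 173.3 area 10 z12 [600.4 173.6] z45 [582.8 122.5]
side green
  px 246.2 259.2 area 72 z12 [ 439.9 -112.4] z45 [ 430.7 -148.6]
  px 171.4 115.8 area 114 z12 [409.3 598.8] z45 [401.7 525.6]
plate 0.36 [212.8, 147.8, 316.1, 196.8] 3350 [569.4 200. ] [550.7 138.6]
jar 0.56 [221.8, 286.9, 241.5, 320.0] 601 [ 387.6 -206.6] [ 379.9 -243.3]
```

View pics/top0.png

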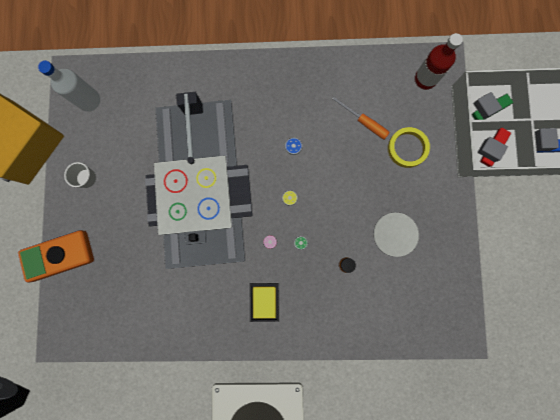

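Red is absent from the whole scene; blue, yellow and green are present. The marks give a stage yaw of 0.08. I'll turn the tool into stage axes and head for blue.

Emit:
apply_moves:
  targets:
    - [0.3,[0,0,0],[0,0,-0.093]]
    - [0.3,[0,0,0],[0,0,-0.093]]
    - [0.3,[0,0,0],[0,0,-0.093]]
    - [0.3,[-0.5,-0.9,0],[0,0,0]]
    - [0.3,[-0.5,-0.9,0],[0,0,0]]
    - [0.3,[-0.5,-0.9,0],[0,0,0]]
    - [0.3,[-0.5,-0.9,0],[0,0,0]]
    - [0.3,[-0.5,-0.9,0],[0,0,0]]

```text
t: 2.6
ee_pos: [362.0, 370.3, 192.7]
orientation: [-0.128, 3.138, 0.001]
ft_force: [0.1, -0.3, 0.3]
width: 57.3
grasp_force: 0.0
```

Emit:
apply_moves:
  targets:
    - [0.3,[-0.5,-0.9,0],[0,0,0]]
    - [0.3,[-0.5,-0.9,0],[0,0,0]]
    - [0.3,[-0.5,-0.9,0],[0,0,0]]
    - [0.3,[-0.5,-0.9,0],[0,0,0]]
    - [0.3,[-0.5,-0.9,0],[0,0,0]]
    - [0.3,[-0.5,-0.9,0],[0,0,0]]
    - [0.3,[-0.5,-0.9,0],[0,0,0]]
    - [0.3,[-0.5,-0.9,0],[0,0,0]]

```text
t: 3.6
ee_pos: [590.7, 27.4, 192.7]
orientation: [-0.127, 3.139, 0.0]
ft_force: [-0.6, -0.0, 1.0]
width: 56.6
grasp_force: 0.0
```

```bash
cat >> h.py <<'E'
np.set_printoptions(precision=3,suppress=True)
def go(x,y,z=None):
    o=ctrl.get_obs();Rm=R.from_rotvec(o["orientation"]).as_matrix()
    p=np.array(o["ee_pos"]); t=np.array([x,y,p[2] if z is None else z])
    print("at",p.round(1),"yaw_y",np.arctan2(Rm[1,1],Rm[0,1]).round(4),"tilt",Rm[2].round(3),"w",round(o["width"],1),"t",round(o["t"],2),"shift units",Rm.T@(t-p)/50)
def look(z=12,tag=None,cols=("blue","yellow","green"),cams=("top","side")):
    for n in cams:
        im=ctrl.get_image(n)
        if tag: cv2.imwrite(f"pics/{n}_{tag}.png",im["pixels"])
        for c in cols:
            print(n,c,[tuple(np.round([u,v,a],1))+tuple(atz(im,(u,v),z).round(1)) for u,v,a in blobs(im,c,amin=30) if abs(atz(im,(u,v),z)[1]+70)<330 and 350<atz(im,(u,v),z)[0]<760])
E
python3 -c "
from h import *
go(688,-99.5,30)
look()"
```

```text
at [590.7  27.4 192.7] yaw_y 1.652 tilt [-0.  0. -1.] w 56.6 t 3.6 shift units [-1.732 -2.688  3.254]
top blue [(np.float64(293.1), np.float64(145.2), np.float64(162.0), np.float64(689.6), np.float64(-98.8))]
top yellow [(np.float64(289.3), np.float64(197.5), np.float64(128.0), np.float64(555.7), np.float64(-86.3)), (np.float64(408.5), np.float64(147.0), np.float64(1302.0), np.float64(677.2), np.float64(-388.4))]
top green [(np.float64(300.8), np.float64(242.4), np.float64(86.5), np.float64(443.1), np.float64(-112.5))]
side blue [(np.float64(356.0), np.float64(230.0), np.float64(150.0), np.float64(686.0), np.float64(-100.5))]
side yellow [(np.float64(428.8), np.float64(333.5), np.float64(2731.0), np.float64(673.3), np.float64(-390.8)), (np.float64(295.4), np.float64(239.5), np.float64(115.0), np.float64(553.1), np.float64(-87.6))]
side green [(np.float64(246.2), np.float64(259.4), np.float64(69.5), np.float64(439.8), np.float64(-112.8))]
```

Emit:
apply_moves:
  targets:
    - [0.3,[-0.433,-0.672,0.3],[0,0,0]]
    - [0.3,[-0.433,-0.672,0.3],[0,0,0]]
    - [0.3,[-0.433,-0.672,0.3],[0,0,0]]
    - [0.3,[-0.433,-0.672,0.3],[0,0,0]]
    - [0.3,[0,0,0.9],[0,0,0]]
    - [0.3,[0,0,0.9],[0,0,0]]
    - [0.3,[0,0,0.5],[0,0,0]]
    - [0.3,[0,0,0.28],[0,0,0]]

```text
t: 4.7
ee_pos: [685.9, -97.0, 1.8]
orientation: [0.128, -3.137, -0.001]
ft_force: [-0.1, 1.2, 0.1]
width: 57.0
grasp_force: 0.0
```

Emit:
apply_moves:
  targets:
    - [0.3,[0,0,0],[0,0,0]]
    - [-1,[0,0,0],[0,0,0]]
    - [-1,[0,0,0],[0,0,0]]
    - [-1,[0,0,0],[0,0,0]]
    - [-1,[0,0,0],[0,0,0]]

```text
t: 5.32
ee_pos: [687.2, -98.0, 3.9]
orientation: [-0.128, 3.138, -0.0]
ft_force: [0.6, 0.4, 0.3]
width: 20.4
grasp_force: 0.0
```

Emit:
apply_moves:
  targets:
    - [-1,[0,0,-0.5],[0,0,0]]
    - [-1,[0,0,-1],[0,0,0]]
    - [-1,[0,0,-1],[0,0,0]]
    - [-1,[0,0,0],[0,0,0]]

```text
t: 5.82
ee_pos: [690.3, -98.4, 133.7]
orientation: [-0.127, 3.13, -0.003]
ft_force: [0.2, 0.1, -0.1]
width: 0.4
grasp_force: 0.0
```

```bash
python3 -c "
from h import *
go(529,111.6,70)
print(ctrl.get_obs()['grasp_force'])
look(tag='b1',z=124)"
```

```text
at [690.3 -98.4 133.7] yaw_y 1.6522 tilt [-0.008 -0.002 -1.   ] w 0.4 t 5.83 shift units [2.884 4.452 1.24 ]
0.0
top blue []
top yellow [(np.float64(408.5), np.float64(147.0), np.float64(1303.5), np.float64(648.4), np.float64(-355.6))]
top green [(np.float64(175.4), np.float64(210.5), np.float64(159.5), np.float64(516.3), np.float64(169.4))]
side blue [(np.float64(356.0), np.float64(230.0), np.float64(150.0), np.float64(611.1), np.float64(-225.5))]
side yellow [(np.float64(295.4), np.float64(239.5), np.float64(115.0), np.float64(501.7), np.float64(-214.8))]
side green [(np.float64(246.2), np.float64(259.2), np.float64(73.5), np.float64(408.5), np.float64(-235.2))]
```

```bash
python3 -c "
import cv2
a=cv2.imread('pics/side_b1.png')[90:300,220:460]
cv2.imwrite('pics/b1c.png',cv2.resize(a,(686,600),interpolation=2))"
```

```text
(no output)
```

View pics/b1c.png

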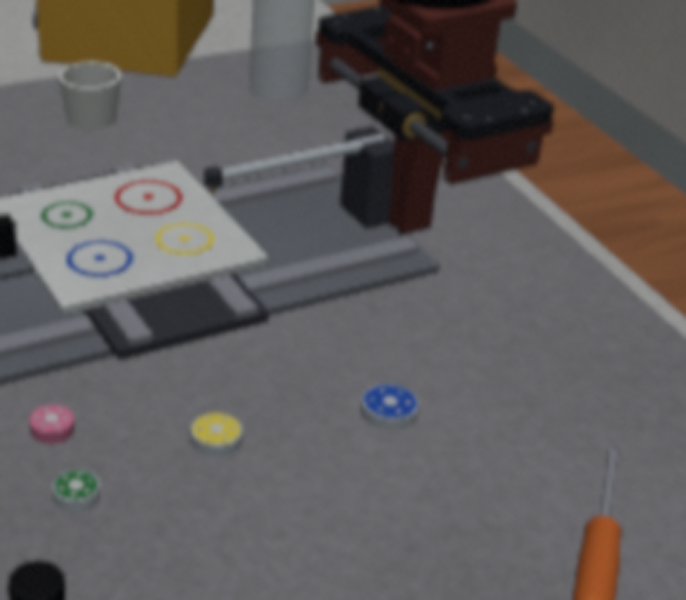

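The side crop shows the shut fingers with their tips at about full-image pixel (364,170), and blue undisturbed at (356,230). I'll compare that with the projected TCP.

```bash
python3 -c "
from h import *
o=ctrl.get_obs();p=o['ee_pos'];print(p,o['width'])
for n in('side','top'):
    im=ctrl.get_image(n);print(n,proj(im,p),proj(im,[688,-99.5,12]), proj(im,[688,-99.5,0]))
"
```

```text
[687.017 -97.915 128.828] 0.17143741462818377
side [361.455 182.779] [356.679 229.502] [356.146 233.92 ]
top [292.873 132.77 ] [293.417 145.837] [293.404 147.057]
```

```bash
python3 -c "
from h import *
im=ctrl.get_image('side');p=ctrl.get_obs()['ee_pos'];print(p)
a=im['pixels'].copy()
for dz in (0,30): 
    u,v=proj(im,[p[0],p[1],p[2]+dz]); cv2.circle(a,(int(u+.5),int(v+.5)),1,(0,255,0),-1)
t=ctrl.get_image('top');b=t['pixels'].copy()
u,v=proj(t,p);cv2.circle(b,(int(u+.5),int(v+.5)),1,(0,255,0),-1)
c=np.hstack([cv2.resize(a[110:250,310:430],None,fx=3.3,fy=3.3),cv2.resize(b[70:210,230:350],None,fx=3.3,fy=3.3)]);cv2.imwrite('pics/tip.png',c)
"
```

```text
[685.797 -97.701 126.604]
```

View pics/tip.png

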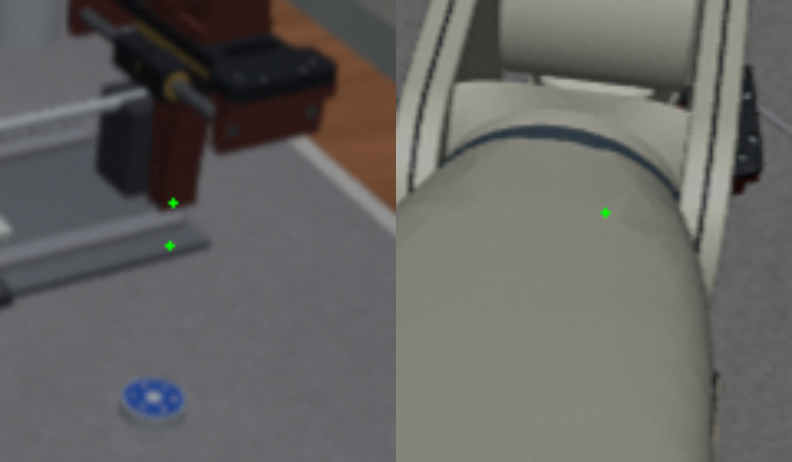

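In the crop the fingertips sit about 27 mm above the projected TCP (green mark), so the fingers really end higher than the reading says. I'll open and go down carefully, watching the force.

Emit:
apply_moves:
  targets:
    - [0.3,[0,0,0.8],[0,0,0]]
    - [0.3,[0,0,0.8],[0,0,0]]
    - [0.3,[0,0,0.6],[0,0,0]]
    - [0.3,[0,0,0.3],[0,0,0]]
    - [0.3,[0,0,0.15],[0,0,0]]
    - [0.3,[0,0,0.1],[0,0,0]]
    - [0.3,[0,0,0],[0,0,0]]
    - [0.3,[0,0,0],[0,0,0]]

```text
t: 7.12
ee_pos: [687.7, -98.0, -8.0]
orientation: [-0.128, 3.138, -0.0]
ft_force: [-0.4, -0.6, 0.5]
width: 57.1
grasp_force: 0.0
```

```bash
python3 -c "
from h import *
im=ctrl.get_image('side');o=ctrl.get_obs();p=o['ee_pos'];print(p,o['ft_force'],o['width'])
a=im['pixels'].copy()
u,v=proj(im,p); cv2.circle(a,(int(u+.5),int(v+.5)),1,(0,255,0),-1)
cv2.imwrite('pics/tip2.png',cv2.resize(a[130:270,290:430],(600,600)))
"
```

```text
[687.638 -97.999  -8.114] [-0.191 -0.255 -0.236] 56.73114261123363
```

View pics/tip2.png

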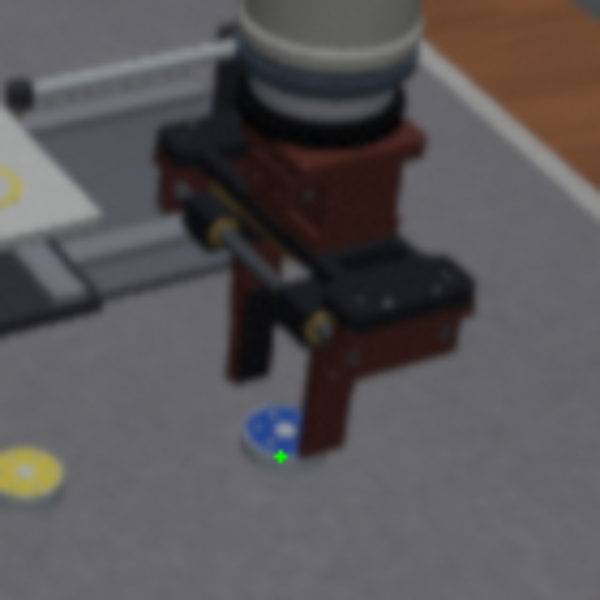

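The tips' midpoint is at about full-image (357,227), above blue's centre at a true height of about 19 mm, so true z is the reading plus about 27. I'll go 15 mm lower and grip.

Emit:
apply_moves:
  targets:
    - [0.3,[0,0,0.15],[0,0,0]]
    - [0.3,[0,0,0.1],[0,0,0]]
    - [0.3,[0,0,0.04],[0,0,0]]
    - [0.3,[0,0,0],[0,0,0]]
    - [-1,[0,0,0],[0,0,0]]
    - [-1,[0,0,0],[0,0,0]]
    - [-1,[0,0,0],[0,0,0]]
    - [-1,[0,0,0],[0,0,0]]

```text
t: 8.18
ee_pos: [687.1, -97.9, -23.4]
orientation: [-0.128, 3.139, -0.0]
ft_force: [0.3, 0.3, 0.7]
width: 41.8
grasp_force: 30.0
```

Emit:
apply_moves:
  targets:
    - [-1,[0,0,-0.5],[0,0,0]]
    - [-1,[0,0,-0.8],[0,0,0]]
    - [-1,[0,0,-0.7],[0,0,0]]
    - [-1,[0.47,0.738,0],[0,0,0]]
    - [-1,[0.47,0.738,0],[0,0,0]]
    - [-1,[0.47,0.738,0],[0,0,0]]
    - [-1,[0.47,0.738,0],[0,0,0]]
    - [-1,[0.47,0.738,0],[0,0,0]]

```text
t: 9.18
ee_pos: [554.6, 77.5, 78.3]
orientation: [-0.127, 3.137, 0.0]
ft_force: [0.3, 1.4, -1.4]
width: 41.6
grasp_force: 30.0
```

Emit:
apply_moves:
  targets:
    - [-1,[0.47,0.74,0],[0,0,0]]
    - [-1,[0,0,0],[0,0,0]]
    - [-1,[0,0,0],[0,0,0]]

```text
t: 9.55
ee_pos: [529.7, 111.4, 77.8]
orientation: [-0.129, 3.137, 0.0]
ft_force: [0.9, -0.3, -0.3]
width: 41.8
grasp_force: 30.0
```

```bash
python3 -c "
from h import *
go(529,111.6,24)
o=ctrl.get_obs();print(o['grasp_force'],o['ft_force'])
look(z=85)"
```

```text
at [529.7 111.4  77.8] yaw_y 1.6529 tilt [-0.002  0.    -1.   ] w 41.8 t 9.55 shift units [0.016 0.005 1.075]
29.99980866909027 [ 0.876 -0.292 -0.317]
top blue [(np.float64(211.1), np.float64(215.9), np.float64(50.0), np.float64(506.3), np.float64(96.4))]
top yellow [(np.float64(289.3), np.float64(197.5), np.float64(128.0), np.float64(545.7), np.float64(-86.6)), (np.float64(209.4), np.float64(173.5), np.float64(102.5), np.float64(606.9), np.float64(100.8)), (np.float64(408.5), np.float64(147.0), np.float64(1302.0), np.float64(658.4), np.float64(-367.0))]
top green [(np.float64(300.8), np.float64(242.4), np.float64(87.0), np.float64(441.2), np.float64(-110.9))]
side blue [(np.float64(250.2), np.float64(153.7), np.float64(46.0), np.float64(533.9), np.float64(164.5))]
side yellow [(np.float64(295.4), np.float64(239.5), np.float64(115.0), np.float64(519.6), np.float64(-170.5))]
side green [(np.float64(246.3), np.float64(259.4), np.float64(68.5), np.float64(419.4), np.float64(-193.0))]
```

Emit:
apply_moves:
  targets:
    - [-1,[0,0,0.6],[0,0,0]]
    - [-1,[0,0,0.35],[0,0,0]]
    - [-1,[0,0,0.13],[0,0,0]]
    - [-1,[0,0,0],[0,0,0]]
    - [0.2,[0,0,0],[0,0,0]]
    - [0.2,[0,0,0],[0,0,0]]
    - [0.2,[0,0,-0.4],[0,0,0]]
    - [0.2,[0,0,-0.7],[0,0,0]]

```text
t: 10.65
ee_pos: [527.6, 111.3, 77.4]
orientation: [0.128, -3.137, 0.001]
ft_force: [0.7, -0.6, 0.6]
width: 52.6
grasp_force: 0.0
```

Emit:
apply_moves:
  targets:
    - [0.2,[0.3,-0.8,0],[0,0,0]]
    - [0.2,[0.1,-0.8,0],[0,0,0]]
    - [0.2,[0,-0.8,0],[0,0,0]]
    - [0.2,[0,-0.8,0],[0,0,0]]
    - [0.2,[0,0,0],[0,0,0]]

```text
t: 11.28
ee_pos: [522.0, -51.7, 78.0]
orientation: [-0.123, 3.138, -0.001]
ft_force: [-1.0, -0.0, 0.1]
width: 53.1
grasp_force: 0.0
```

```bash
python3 -c "
from h import *
go(554.5,-87,-22)
look(z=57);look(z=45,cols=('red','green','yellow'),cams=('top',));look(z=12,cols=('yellow',))"
```

```text
at [522.  -51.7  78. ] yaw_y 1.649 tilt [-0.001 -0.    -1.   ] w 53.1 t 11.28 shift units [-0.59  -0.753  2.   ]
top blue [(np.float64(202.7), np.float64(205.8), np.float64(126.0), np.float64(533.7), np.float64(122.4))]
top yellow [(np.float64(205.8), np.float64(177.5), np.float64(292.0), np.float64(602.9), np.float64(115.1)), (np.float64(408.5), np.float64(147.0), np.float64(1301.0), np.float64(665.7), np.float64(-375.2))]
top green [(np.float64(303.2), np.float64(242.7), np.float64(37.5), np.float64(441.2), np.float64(-117.2)), (np.float64(177.2), np.float64(211.2), np.float64(224.0), np.float64(521.8), np.float64(184.1))]
side blue [(np.float64(252.7), np.float64(177.3), np.float64(149.5), np.float64(520.8), np.float64(104.8))]
side yellow [(np.float64(295.4), np.float64(239.5), np.float64(115.0), np.float64(532.5), np.float64(-138.7))]
side green [(np.float64(246.3), np.float64(259.4), np.float64(68.5), np.float64(427.2), np.float64(-162.3))]
top red [(np.float64(175.3), np.float64(180.6), np.float64(427.5), np.float64(599.1), np.float64(193.4))]
top green [(np.float64(302.6), np.float64(242.6), np.float64(50.5), np.float64(441.7), np.float64(-116.0)), (np.float64(177.3), np.float64(211.3), np.float64(223.5), np.float64(523.1), np.float64(187.5))]
top yellow [(np.float64(205.7), np.float64(177.4), np.float64(291.5), np.float64(605.3), np.float64(117.9)), (np.float64(408.5), np.float64(147.0), np.float64(1302.0), np.float64(668.7), np.float64(-378.7))]
top yellow [(np.float64(205.7), np.float64(177.4), np.float64(289.0), np.float64(611.7), np.float64(125.0)), (np.float64(408.5), np.float64(147.0), np.float64(1303.0), np.float64(677.2), np.float64(-388.4))]
side yellow [(np.float64(428.8), np.float64(333.5), np.float64(2731.0), np.float64(673.3), np.float64(-390.8)), (np.float64(295.4), np.float64(239.5), np.float64(115.0), np.float64(553.1), np.float64(-87.6))]
```

Emit:
apply_moves:
  targets:
    - [0.2,[-0.295,-0.377,0.3],[0,0,0]]
    - [0.2,[-0.295,-0.377,0.5],[0,0,0]]
    - [0.2,[0,0,0.7],[0,0,0]]
    - [0.2,[0,0,0.3],[0,0,0]]
    - [0.2,[0,0,0.2],[0,0,0]]
    - [0.2,[0,0,0],[0,0,0]]
    - [-1,[0,0,0],[0,0,0]]
    - [-1,[0,0,0],[0,0,0]]

```text
t: 12.52
ee_pos: [554.7, -84.9, -21.6]
orientation: [-0.128, 3.137, -0.0]
ft_force: [0.5, 1.0, 1.9]
width: 36.9
grasp_force: 30.1
```

Emit:
apply_moves:
  targets:
    - [-1,[0,0,0],[0,0,0]]
    - [-1,[0,0,0],[0,0,0]]
    - [-1,[0,0,-0.5],[0,0,0]]
    - [-1,[0,0,-0.8],[0,0,0]]
    - [-1,[0,0,-0.7],[0,0,0]]
    - [-1,[0,0,0],[0,0,0]]

```text
t: 13.28
ee_pos: [556.1, -85.3, 80.1]
orientation: [-0.128, 3.134, -0.002]
ft_force: [-0.2, -0.5, -0.0]
width: 36.8
grasp_force: 30.0
```

```bash
python3 -c "
from h import *
go(605,117.8,24)
o=ctrl.get_obs();print(o['grasp_force'])
look(z=57)"
```

```text
at [556.1 -85.3  80.1] yaw_y 1.6522 tilt [-0.005 -0.001 -1.   ] w 36.8 t 13.28 shift units [-1.3    3.971  1.124]
29.99992311000824
top blue [(np.float64(208.0), np.float64(208.0), np.float64(359.0), np.float64(528.2), np.float64(109.4))]
top yellow [(np.float64(205.8), np.float64(177.5), np.float64(292.5), np.float64(602.9), np.float64(115.2)), (np.float64(408.5), np.float64(147.0), np.float64(1302.5), np.float64(665.7), np.float64(-375.2))]
top green [(np.float64(177.2), np.float64(211.2), np.float64(224.0), np.float64(521.8), np.float64(184.1))]
side blue [(np.float64(254.5), np.float64(178.8), np.float64(225.5), np.float64(522.9), np.float64(97.1))]
side yellow [(np.float64(291.9), np.float64(198.1), np.float64(58.0), np.float64(575.9), np.float64(-4.6))]
side green [(np.float64(246.2), np.float64(259.4), np.float64(69.5), np.float64(427.2), np.float64(-162.2))]
```

Emit:
apply_moves:
  targets:
    - [-1,[-0.217,0.662,0],[0,0,0]]
    - [-1,[-0.217,0.662,0],[0,0,0]]
    - [-1,[-0.217,0.662,0],[0,0,0]]
    - [-1,[-0.217,0.662,0],[0,0,0]]
    - [-1,[-0.217,0.662,0],[0,0,0]]
    - [-1,[-0.217,0.662,0],[0,0,0]]
    - [-1,[0,0,0],[0,0,0]]
    - [-1,[0,0,0],[0,0,0]]

```text
t: 14.38
ee_pos: [601.5, 117.8, 76.0]
orientation: [0.128, -3.136, 0.001]
ft_force: [0.1, -0.5, -1.1]
width: 36.7
grasp_force: 30.0
```

```bash
python3 -c "
from h import *
go(605,117.8,24)
im=ctrl.get_image('side');a=im['pixels'];cv2.imwrite('pics/y1.png',cv2.resize(a[90:230,200:360],(680,595),interpolation=2))"
```

```text
at [601.5 117.8  76. ] yaw_y 1.6526 tilt [ 0.003 -0.001 -1.   ] w 36.7 t 14.38 shift units [-0.072 -0.005  1.041]
```

View pics/y1.png

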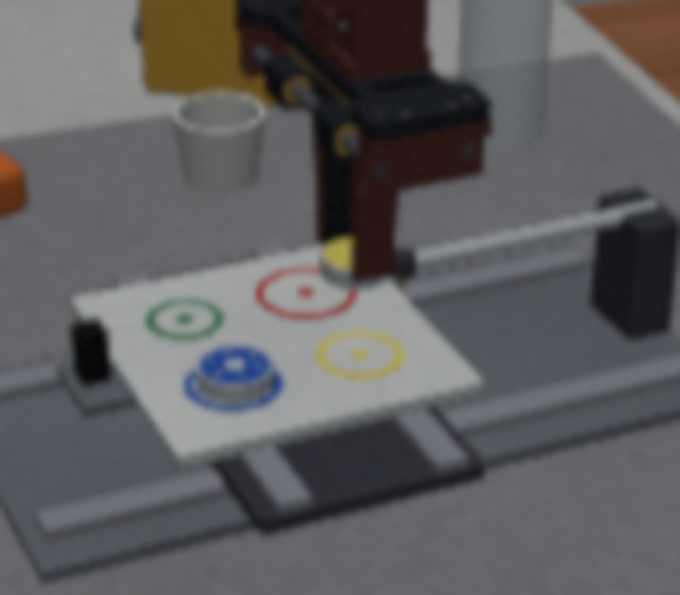

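The side crop shows blue inside its ring at about (234,370). Yellow is held above the carrier, clear of the needle. Lowering it now.

Emit:
apply_moves:
  targets:
    - [-1,[-0.05,0,0.5],[0,0,0]]
    - [-1,[0,0,0.4],[0,0,0]]
    - [-1,[0,0,0.14],[0,0,0]]
    - [-1,[0,0,0],[0,0,0]]
    - [-1,[0,0,0],[0,0,0]]
    - [0.1,[0,0,0],[0,0,0]]
    - [0.1,[0,0,0],[0,0,0]]
    - [0.1,[0,0,-0.6],[0,0,0]]

```text
t: 15.42
ee_pos: [603.4, 118.3, 54.0]
orientation: [0.128, -3.135, 0.001]
ft_force: [0.8, 0.7, 0.2]
width: 48.6
grasp_force: 0.0
```

Emit:
apply_moves:
  targets:
    - [0.1,[0,0,-0.6],[0,0,0]]
    - [0.1,[0.5,-0.8,0],[0,0,0]]
    - [0.1,[0.5,-0.8,0],[0,0,0]]
    - [0.1,[0.5,-0.8,0],[0,0,0]]
    - [0.1,[0.5,-0.8,0],[0,0,0]]
    - [0.1,[0.5,-0.8,0],[0,0,0]]
    - [0.1,[0,0,0],[0,0,0]]
    - [0.1,[0,0,0],[0,0,0]]

```text
t: 16.42
ee_pos: [497.5, -90.9, 85.8]
orientation: [-0.127, 3.138, -0.0]
ft_force: [0.3, 0.4, -0.4]
width: 47.9
grasp_force: 0.0
```

```bash
python3 -c "
from h import *
go(441.5,-112.5,-22)
look(z=12,tag='y2')
for n in('top','side'):
  a=cv2.imread(f'pics/{n}_y2.png'); a=a[160:230,150:230] if n=='top' else a[130:200,220:300]
  cv2.imwrite(f'pics/{n}_y2c.png',cv2.resize(a,None,fx=5,fy=8,interpolation=2) if 0 else cv2.resize(a,(400,350),interpolation=2))
cv2.imwrite('pics/y2.png',np.hstack([cv2.imread(f'pics/{n}_y2c.png') for n in('top','side')]))"
```

```text
at [497.5 -90.9  85.8] yaw_y 1.6515 tilt [-0.001 -0.    -1.   ] w 47.9 t 16.43 shift units [ 1.154 -0.341  2.156]
top blue [(np.float64(208.0), np.float64(207.7), np.float64(354.5), np.float64(534.0), np.float64(118.6))]
top yellow [(np.float64(205.7), np.float64(177.4), np.float64(290.5), np.float64(611.8), np.float64(124.9)), (np.float64(408.5), np.float64(147.0), np.float64(1302.5), np.float64(677.2), np.float64(-388.4))]
top green [(np.float64(177.2), np.float64(210.9), np.float64(226.5), np.float64(527.7), np.float64(197.0))]
side blue [(np.float64(250.3), np.float64(178.1), np.float64(109.5), np.float64(533.9), np.float64(172.8))]
side yellow [(np.float64(428.9), np.float64(333.5), np.float64(2721.5), np.float64(673.5), np.float64(-390.8))]
side green [(np.float64(246.2), np.float64(259.2), np.float64(72.5), np.float64(439.9), np.float64(-112.4))]
```

View pics/y2.png

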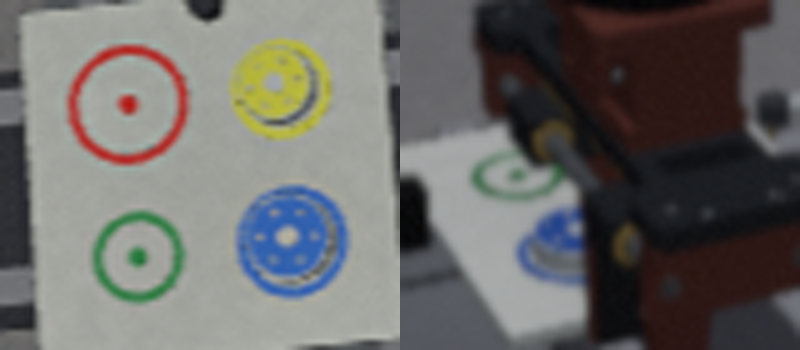

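Yellow and blue are centred in their rings to within about 1 mm (yellow dot at (273,83), blue at (288,236)). Green next.

Emit:
apply_moves:
  targets:
    - [0.1,[0.4,-0.11,0.3],[0,0,0]]
    - [0.1,[0.4,-0.11,0.5],[0,0,0]]
    - [0.1,[0.354,-0.12,0.5],[0,0,0]]
    - [0.1,[0,0,0.5],[0,0,0]]
    - [0.1,[0,0,0.25],[0,0,0]]
    - [0.1,[0,0,0.1],[0,0,0]]
    - [0.1,[0,0,0],[0,0,0]]
    - [-1,[0,0,0],[0,0,0]]

```text
t: 17.52
ee_pos: [441.5, -112.6, -21.4]
orientation: [-0.128, 3.138, -0.001]
ft_force: [-0.8, 0.1, -0.3]
width: 41.4
grasp_force: 0.0
```

Emit:
apply_moves:
  targets:
    - [-1,[0,0,0],[0,0,0]]
    - [-1,[0,0,0],[0,0,0]]
    - [-1,[0,0,0],[0,0,0]]
    - [-1,[0,0,-0.5],[0,0,0]]
    - [-1,[0,0,-0.8],[0,0,0]]
    - [-1,[0,0,-0.7],[0,0,0]]
    - [-1,[0,0,0],[0,0,0]]
    - [-1,[0,0,0],[0,0,0]]

```text
t: 18.52
ee_pos: [440.3, -112.5, 77.5]
orientation: [0.128, -3.139, -0.0]
ft_force: [-0.8, -0.5, -0.1]
width: 30.9
grasp_force: 30.0
```

```bash
python3 -c "
from h import *
go(523,187.4,24)
o=ctrl.get_obs();print(o['grasp_force'])
look(z=12,cams=('side',),cols=('green',))"
```

```text
at [ 440.3 -112.5   77.5] yaw_y 1.6522 tilt [ 0.  0. -1.] w 30.9 t 18.52 shift units [-2.136  5.843  1.07 ]
29.999951720237732
side green []
```

Emit:
apply_moves:
  targets:
    - [-1,[-0.267,0.73,0],[0,0,0]]
    - [-1,[-0.267,0.73,0],[0,0,0]]
    - [-1,[-0.267,0.73,0],[0,0,0]]
    - [-1,[-0.267,0.73,0],[0,0,0]]
    - [-1,[-0.267,0.73,0],[0,0,0]]
    - [-1,[-0.267,0.73,0],[0,0,0]]
    - [-1,[-0.267,0.73,0],[0,0,0]]
    - [-1,[-0.267,0.733,0],[0,0,0]]

```text
t: 19.58
ee_pos: [522.7, 188.2, 76.2]
orientation: [0.128, -3.136, 0.001]
ft_force: [-0.5, -0.7, -0.1]
width: 31.7
grasp_force: 30.0
```

Emit:
apply_moves:
  targets:
    - [-1,[0,0,0],[0,0,0]]
    - [-1,[0,0,0],[0,0,0]]

```text
t: 19.82
ee_pos: [522.2, 186.6, 76.6]
orientation: [0.129, -3.136, 0.002]
ft_force: [-0.1, -0.1, -0.3]
width: 31.4
grasp_force: 30.0
```

```bash
python3 -c "
from h import *
go(523,187.4,24)
o=ctrl.get_obs();print(o['grasp_force'])
im=ctrl.get_image('side');a=im['pixels'];cv2.imwrite('pics/g1.png',cv2.resize(a[90:230,170:330],(680,595),interpolation=2))"
```

```text
at [522.2 186.6  76.6] yaw_y 1.6527 tilt [ 0.003 -0.001 -1.   ] w 31.4 t 19.82 shift units [-0.02   0.015  1.051]
29.99982923269272
```

View pics/g1.png

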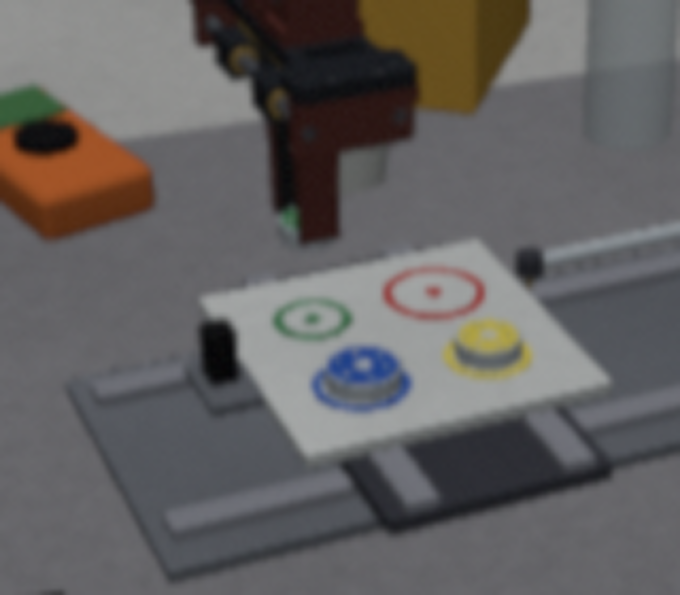

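Green is held above its ring (ring centre at crop (312,319)); blue and yellow are still in place. Lowering green.

Emit:
apply_moves:
  targets:
    - [-1,[-0.01,0.01,0.5],[0,0,0]]
    - [-1,[0,0,0.4],[0,0,0]]
    - [-1,[0,0,0.14],[0,0,0]]
    - [-1,[0,0,0],[0,0,0]]
    - [-1,[0,0,0],[0,0,0]]
    - [-0.05,[0,0,0],[0,0,0]]
    - [-0.05,[0,0,0],[0,0,0]]
    - [-0.05,[0,0,-0.6],[0,0,0]]

```text
t: 20.88
ee_pos: [522.3, 187.3, 54.8]
orientation: [0.128, -3.135, 0.002]
ft_force: [0.0, 0.5, 0.9]
width: 41.7
grasp_force: 0.0
```

Emit:
apply_moves:
  targets:
    - [-0.3,[0,0,-0.6],[0,0,0]]
    - [-0.3,[0.7,-0.6,0],[0,0,0]]
    - [-0.3,[0.8,-0.5,0],[0,0,0]]
    - [-0.3,[0.8,0,0],[0,0,0]]
    - [-0.3,[0,0,0],[0,0,0]]
    - [-0.3,[0,0,0],[0,0,0]]

```text
t: 21.62
ee_pos: [415.1, 124.1, 86.5]
orientation: [-0.128, 3.137, 0.001]
ft_force: [-0.1, 0.1, 0.6]
width: 30.9
grasp_force: 0.0
```

```bash
python3 -c "
from h import *
go(458.3,144,26)
T=ctrl.get_image('top');S=ctrl.get_image('side')
print('ringtop', {c:[(round(u,1),round(v,1),atz(T,(u,v),45).round(1)) for u,v,a in blobs(T,c) if a>150 and u<230] for c in HUE})
for n,im in(('top',T),('side',S)):
  for l,z in(('grip',64),('pointer_tip',64.5)): 
    for d in ctrl.pinpoint(l,n)[:1]: print(n,l,d['score'],np.round(d['xy'],1),atz(im,d['xy'],z).round(1))
a=cv2.resize(T['pixels'][90:250,145:245],(375,600),interpolation=2);b=cv2.resize(S['pixels'][110:230,210:295],(425,600),interpolation=2)
cv2.imwrite('pics/g2.png',np.hstack([a,b]))"
```

```text
at [415.1 124.1  86.5] yaw_y 1.6525 tilt [-0.002  0.    -1.   ] w 30.9 t 21.62 shift units [-0.891  0.326  1.213]
ringtop {'red': [(196.8, 253.0, array([421.2, 138.6])), (175.4, 180.5, array([599.4, 193.2]))], 'blue': [(208.1, 207.7, array([530.2, 111.8])), (45.7, 67.5, array([904. , 536.4]))], 'yellow': [(205.7, 177.4, array([605.3, 117.8]))], 'green': [(32.4, 262.2, array([405.3, 542.6])), (177.5, 210.6, array([524.6, 186.9]))]}
top grip 0.82 [193.7 235.3] [462.9 141.9]
top pointer_tip 0.85 [196.  162.3] [639.4 137.7]
side grip 0.71 [219.6 172.4] [452.1 139.7]
side pointer_tip 0.9 [292.  156.3] [635.9 153.7]
```

View pics/g2.png

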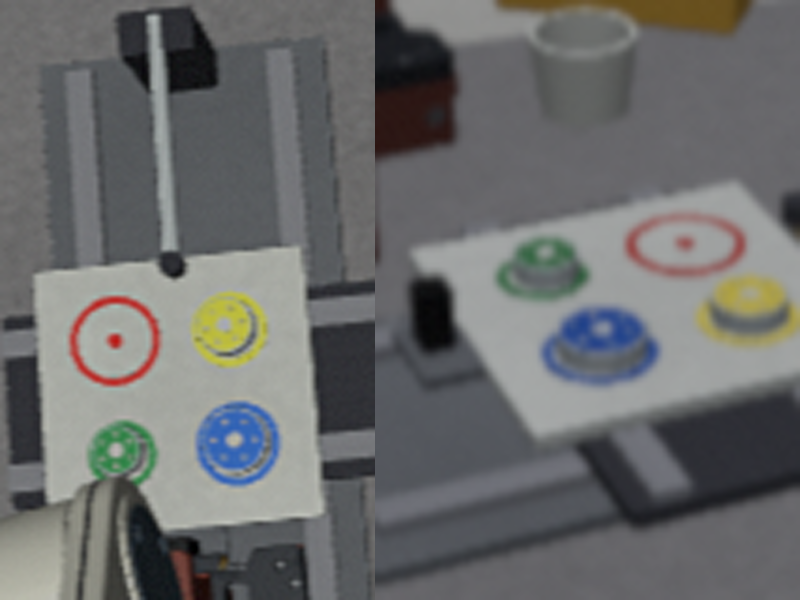

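All three modules sit in their rings: green dot at about (116,450), blue (234,439), yellow (223,325) in the top crop. The needle collar is at (173,264). Next I'll locate the needle tip precisely.

Run:
```python
from h import *
from scipy.optimize import least_squares
T=ctrl.get_image('top');S=ctrl.get_image('side')
for z in(64.5,76,81.5,87): print(z,'collar top',atz(T,(191.1,160.4),z),'arm near',atz(T,(191.1,159.3),z),'arm far',atz(T,(185.8,94),z))
# dark collar centroid in both views
for n,im,(x0,y0,x1,y1) in(('top',T,(184,154,200,168)),('side',S,(286,146,300,160))):
    g=cv2.cvtColor(im['pixels'],cv2.COLOR_BGR2GRAY)[y0:y1,x0:x1].astype(float); print(n);print(g.astype(int))
for n,im in(('top',T),('side',S)):
  for l in('pointer_tip','mark_red','red'): print(n,l,[(round(d['score'],2),np.round(d['xy'],1)) for d in ctrl.pinpoint(l,n)[:2]])
```

```text
64.5 collar top [644.387 149.688] arm near [647.114 149.713] arm far [812.757 164.482]
76 collar top [641.66  146.817] arm near [644.354 146.841] arm far [808.019 161.434]
81.5 collar top [640.356 145.443] arm near [643.034 145.468] arm far [805.753 159.977]
87 collar top [639.052 144.07 ] arm near [641.714 144.095] arm far [803.487 158.519]
top
[[ 90  91  88  90 139 162 160 145 104  81  89  89  90  90  91  90]
 [ 91  89  88  92 146 167 160 151 109  83  87  91  91  91  91  89]
 [ 90  88  89  94 144 153 138 138 109  84  89  88  88  87  85  87]
 [ 87  90  87  83  74  64  58  62  65  81  90  88  91  90  93  92]
 [ 85  91  93  68  44  41  44  44  48  74 113 128 142 150 161 169]
 [110 125 123  88  47  43  46  48  45  52 135 169 170 170 169 171]
 [170 173 144  85  44  43  49  47  45  33  88 150 171 169 165 167]
 [169 174 171 121  53  42  45  49  38  33 104 157 171 169 166 167]
 [167 171 171 139  82  47  40  37  24  31 108 159 171 173 170 170]
 [166 168 171 167 147  95  48  30  40  81 146 172 174 173 170 172]
 [167 168 170 170 173 168 146 114 143 167 172 171 172 171 171 169]
 [166 167 169 1
[... 589 characters left out ...]
31  54  87  97]
 [161 157 146 127 103  67  38  29  29  30  31  51  83  94]
 [162 162 157 146 122  85  52  37  33  34  39  58  85  96]
 [162 162 162 158 143 113  81  57  47  52  63  77  92 100]
 [161 162 162 162 158 142 113  82  67  77  90 100 103 107]
 [160 160 162 162 161 157 141 113  91  98 106 111 112 113]
 [161 161 161 162 160 160 155 141 119 112 113 112 111 110]
 [161 161 161 161 160 159 160 156 143 126 113 106 101 100]]
top pointer_tip [(0.77, array([192., 161.])), (0.28, array([174. , 182.3]))]
top mark_red [(0.73, array([173.7, 179.4])), (0.67, array([209.9, 206.9]))]
top red []
side pointer_tip [(0.82, array([293.2, 158.1]))]
side mark_red [(0.83, array([270.1, 161.3]))]
side red []
```

Emit:
apply_moves:
  targets:
    - [0,[-0.446,0.163,0],[0,0,0]]
    - [0,[-0.446,0.163,0],[0,0,0]]
    - [0,[0,0,0],[0,0,0]]
    - [0,[0,0,0.4],[0,0,0]]
    - [0,[0,0,0.4],[0,0,0]]
    - [0,[0,0,0.3],[0,0,0]]
    - [0,[0,0,0.08],[0,0,0]]
    - [0,[0,0,0],[0,0,0]]

```text
t: 23.32
ee_pos: [456.7, 143.4, 27.0]
orientation: [0.128, -3.139, 0.0]
ft_force: [-0.6, 0.0, -0.0]
width: 43.6
grasp_force: 0.0
```

Emit:
apply_moves:
  targets:
    - [-1,[0,0,0],[0,0,0]]
    - [-1,[0,0,0],[0,0,0]]
    - [-1,[0,0,0],[0,0,0]]
    - [-1,[0,0,0],[0,0,0]]
    - [-1,[0,0,0],[0,0,0]]
    - [-1,[0,0,0],[0,0,0]]

```text
t: 24.08
ee_pos: [457.2, 143.6, 27.3]
orientation: [-0.128, 3.138, 0.0]
ft_force: [-0.8, 0.1, 6.0]
width: 17.7
grasp_force: 30.0
```

Emit:
apply_moves:
  targets:
    - [-1,[0.04,0,0],[0,0,0]]
    - [-1,[0.08,0,0],[0,0,0]]
    - [-1,[0.08,0,0],[0,0,0]]
    - [-1,[0.08,0,0],[0,0,0]]
    - [-1,[0.08,0,0],[0,0,0]]
    - [-1,[0.06,0,0],[0,0,0]]
    - [-1,[0.03,0,0],[0,0,0]]
    - [-1,[0,0,0],[0,0,0]]

```text
t: 25.08
ee_pos: [434.4, 141.8, 27.2]
orientation: [-0.128, 3.139, 0.0]
ft_force: [0.8, 0.5, 6.4]
width: 17.6
grasp_force: 30.0
```

Emit:
apply_moves:
  targets:
    - [-1,[0.03,0,0],[0,0,0]]
    - [-1,[0.03,0,0],[0,0,0]]
    - [-1,[0.03,0,0],[0,0,0]]
    - [-1,[0,0,0],[0,0,0]]

```text
t: 25.58
ee_pos: [433.2, 142.0, 27.3]
orientation: [-0.128, 3.133, 0.002]
ft_force: [9.4, -0.3, -5.8]
width: 17.8
grasp_force: 30.0
```

Emit:
apply_moves:
  targets:
    - [-1,[-0.05,0.04,0],[0,0,0]]
    - [-1,[0,0.08,0],[0,0,0]]
    - [-1,[0,0.08,0],[0,0,0]]
    - [-1,[0,0.1,0],[0,0,0]]
    - [-1,[0,0.1,0],[0,0,0]]
    - [-1,[0,0.1,0],[0,0,0]]
    - [-1,[0,0.06,0],[0,0,0]]
    - [-1,[0,0,0],[0,0,0]]

```text
t: 26.58
ee_pos: [430.8, 170.0, 27.3]
orientation: [-0.128, 3.138, 0.001]
ft_force: [2.5, 1.9, 5.8]
width: 17.8
grasp_force: 30.0
```

Emit:
apply_moves:
  targets:
    - [-1,[0,0.05,0],[0,0,0]]
    - [-1,[0,0.04,0],[0,0,0]]
    - [-1,[0,0.03,0],[0,0,0]]
    - [-1,[0,0,0],[0,0,0]]

```text
t: 27.08
ee_pos: [430.3, 175.0, 27.2]
orientation: [-0.129, 3.138, -0.001]
ft_force: [4.6, -4.4, 5.8]
width: 17.9
grasp_force: 30.0
```

```bash
python3 -c "
from h import *
for i in range(3):
  o=ctrl.get_obs();print(o['ee_pos'],o['ft_force'],o['orientation']);ctrl.get_image('side')"
```

```text
[430.339 175.015  27.239] [ 4.636 -4.427  5.842] [-0.129  3.138 -0.001]
[430.326 175.025  27.236] [ 3.907 -5.621  6.092] [-0.128  3.138 -0.001]
[430.332 175.021  27.232] [ 4.134 -4.914  6.333] [-0.128  3.138 -0.001]
```

Emit:
apply_moves:
  targets:
    - [-1,[0,0.03,0],[0,0,0]]
    - [-1,[0,0.02,0],[0,0,0]]
    - [-1,[0,0,0],[0,0,0]]

```text
t: 27.6
ee_pos: [430.2, 175.2, 27.2]
orientation: [-0.131, 3.138, -0.006]
ft_force: [9.6, -23.1, 8.1]
width: 17.7
grasp_force: 30.0
```

Emit:
apply_moves:
  targets:
    - [-1,[-0.02,-0.07,0],[0,0,0]]
    - [-1,[0,-0.08,0],[0,0,0]]
    - [-1,[0,-0.15,0],[0,0,0]]
    - [-1,[0,-0.18,0],[0,0,0]]
    - [-1,[0,-0.18,0],[0,0,0]]
    - [-1,[0,-0.18,0],[0,0,0]]
    - [-1,[0,-0.12,0],[0,0,0]]
    - [-1,[-0.08,0,0],[0,0,0]]

```text
t: 28.6
ee_pos: [437.3, 129.9, 27.2]
orientation: [0.128, -3.137, 0.001]
ft_force: [-1.7, -2.0, 10.6]
width: 17.8
grasp_force: 30.0
```

Emit:
apply_moves:
  targets:
    - [-1,[-0.15,0,0],[0,0,0]]
    - [-1,[-0.22,0,0],[0,0,0]]
    - [-1,[-0.25,0,0],[0,0,0]]
    - [-1,[-0.25,0,0],[0,0,0]]
    - [-1,[-0.25,0,0],[0,0,0]]
    - [-1,[-0.25,0,0],[0,0,0]]
    - [-1,[-0.25,0,0],[0,0,0]]
    - [-1,[-0.25,0,0],[0,0,0]]

```text
t: 29.6
ee_pos: [530.9, 137.8, 27.3]
orientation: [0.128, -3.137, 0.001]
ft_force: [-3.0, -1.7, 10.5]
width: 17.9
grasp_force: 30.0
```

Emit:
apply_moves:
  targets:
    - [-1,[-0.25,0,0],[0,0,0]]
    - [-1,[-0.25,0,0],[0,0,0]]
    - [-1,[-0.2,0,0],[0,0,0]]
    - [-1,[-0.1,0,0],[0,0,0]]
    - [-1,[0,0,0],[0,0,0]]
    - [-1,[0,0,0],[0,0,0]]

```text
t: 30.35
ee_pos: [571.7, 141.2, 27.3]
orientation: [-0.128, 3.138, -0.0]
ft_force: [1.1, -1.7, 6.3]
width: 18.0
grasp_force: 30.0
```

```bash
cat >> h.py <<'E'
def slide(sx,sy):
    u=np.array([np.cos(.08),np.sin(.08)]);v=np.array([-u[1],u[0]]);L=np.array([430.4,174.8])
    o=ctrl.get_obs();d=np.array(o["ee_pos"])[:2]-L
    print("slide now",100*0-100+d@u,45+d@v,"F",np.round(o["ft_force"],1),"w",o["width"])
    go(*(L+(sx+100)*u+(sy-45)*v))
E
python3 -c "
from h import *
slide(38,38)"
```

```text
slide now 38.158697816346034 0.20493371516423053 F [ 1.1 -1.7  6.3] w 17.957058460760678
at [571.7 141.2  27.3] yaw_y 1.6524 tilt [-0.001 -0.    -1.   ] w 18.0 t 30.35 shift units [ 0.002  0.756 -0.   ]
```

Now left by 38 mm to bring blue under the needle.

Emit:
apply_moves:
  targets:
    - [-1,[0,0.06,0],[0,0,0]]
    - [-1,[0,0.15,0],[0,0,0]]
    - [-1,[0,0.2,0],[0,0,0]]
    - [-1,[0,0.2,0],[0,0,0]]
    - [-1,[0,0.11,0],[0,0,0]]
    - [-1,[0,0.036,0],[0,0,0]]
    - [-1,[0,0,0],[0,0,0]]
    - [-1,[0,0,0],[0,0,0]]

```text
t: 31.35
ee_pos: [568.4, 179.4, 27.3]
orientation: [-0.128, 3.139, 0.001]
ft_force: [0.8, 0.9, 6.2]
width: 17.9
grasp_force: 30.0
```

```bash
python3 -c "
from h import *
slide(38,38)
T=ctrl.get_image('top');S=ctrl.get_image('side')
print(proj(T,[639.5,146,64.5]),proj(S,[639.5,146,64.5]))
a=cv2.resize(T['pixels'][120:200,150:230],(400,400),interpolation=2);b=cv2.resize(S['pixels'][120:200,255:335],(400,400),interpolation=2)
cv2.imwrite('pics/bl.png',np.hstack([a,b]))"
```

```text
slide now 37.9709663593226 38.51545041574175 F [0.8 0.9 6.2] w 17.916575734209218
at [568.4 179.4  27.3] yaw_y 1.6524 tilt [-0.  0. -1.] w 17.9 t 31.35 shift units [-0.001 -0.01  -0.   ]
[192.589 162.337] [294.519 157.548]
```

View pics/bl.png

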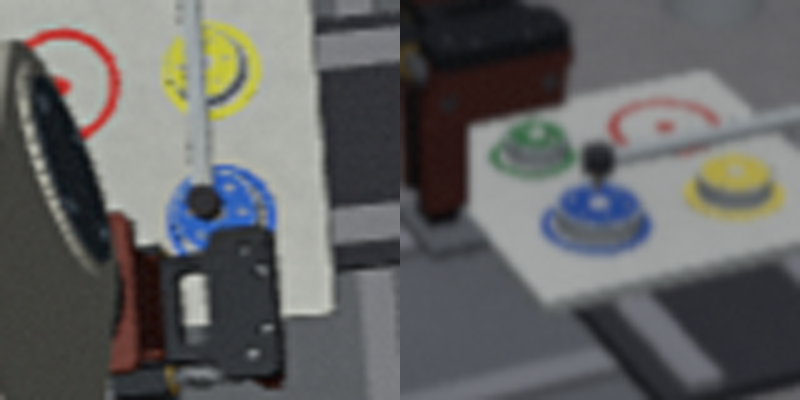

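Blue's centre dot (crop (600,203)) lies straight below the needle in the side view and under the collar in the top view, as predicted. Standing still.

Emit:
apply_moves:
  targets:
    - [-1,[0,0,0],[0,0,0]]
    - [-1,[0,0,0],[0,0,0]]
    - [-1,[0,0,0],[0,0,0]]
    - [-1,[0,0,0],[0,0,0]]
    - [-1,[0,0,0],[0,0,0]]
    - [-1,[0,0,0],[0,0,0]]
    - [-1,[0,0,0],[0,0,0]]
    - [-1,[0,0,0],[0,0,0]]

```text
t: 32.45
ee_pos: [568.4, 179.4, 27.3]
orientation: [-0.128, 3.139, 0.001]
ft_force: [1.0, 1.7, 6.1]
width: 17.6
grasp_force: 30.0
```

Emit:
apply_moves:
  targets:
    - [-1,[0,0,0],[0,0,0]]
    - [-1,[0,0,0],[0,0,0]]
    - [-1,[0,0,0],[0,0,0]]
    - [-1,[0,0,0],[0,0,0]]

```text
t: 32.95
ee_pos: [568.5, 179.3, 27.3]
orientation: [-0.128, 3.139, 0.001]
ft_force: [0.4, 1.3, 5.5]
width: 17.8
grasp_force: 30.0
```

Emit:
apply_moves:
  targets:
    - [-1,[0.08,-0.01,0],[0,0,0]]
    - [-1,[0.15,0,0],[0,0,0]]
    - [-1,[0.25,0,0],[0,0,0]]
    - [-1,[0.25,0,0],[0,0,0]]
    - [-1,[0.25,0,0],[0,0,0]]
    - [-1,[0.25,0,0],[0,0,0]]
    - [-1,[0.2,0,0],[0,0,0]]
    - [-1,[0.09,0,0],[0,0,0]]

```text
t: 33.95
ee_pos: [491.7, 172.4, 27.2]
orientation: [0.128, -3.139, -0.0]
ft_force: [1.7, 0.9, 6.0]
width: 17.8
grasp_force: 30.0
```

Emit:
apply_moves:
  targets:
    - [-1,[0,0,0],[0,0,0]]
    - [-1,[0,0,0],[0,0,0]]
    - [-1,[0,0,0],[0,0,0]]

```text
t: 34.33
ee_pos: [491.3, 172.3, 27.2]
orientation: [0.128, -3.137, 0.0]
ft_force: [-2.5, 2.9, 9.4]
width: 17.7
grasp_force: 30.0
```

```bash
python3 -c "
from h import *
slide(-38,38)
T=ctrl.get_image('top');S=ctrl.get_image('side')
a=cv2.resize(T['pixels'][120:200,150:230],(400,400),interpolation=2);b=cv2.resize(S['pixels'][120:200,255:335],(400,400),interpolation=2)
cv2.imwrite('pics/ye.png',np.hstack([a,b]))"
```

```text
slide now -39.449256593898255 37.6055967003071 F [-2.5  2.9  9.4] w 17.746430614656123
at [491.3 172.3  27.2] yaw_y 1.6522 tilt [ 0.002 -0.    -1.   ] w 17.7 t 34.33 shift units [-0.029  0.008 -0.   ]
```

View pics/ye.png

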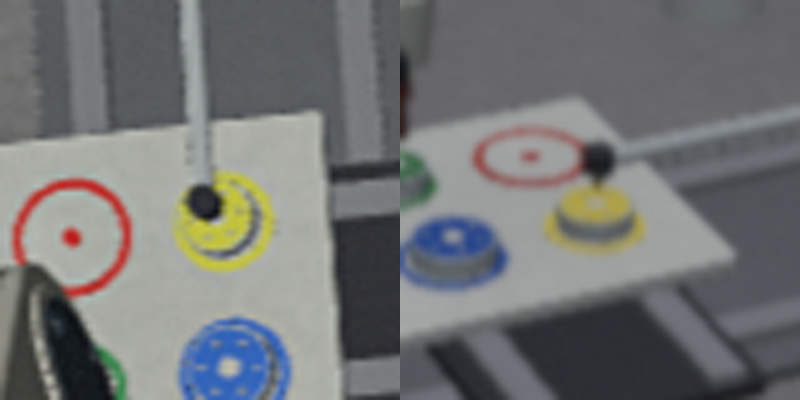

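Yellow's dot (crop (595,203)) is about 2 mm short in x compared with the blue reference. I'll nudge it and let it stand.

Emit:
apply_moves:
  targets:
    - [-1,[-0.02,-0.01,0],[0,0,0]]
    - [-1,[-0.02,0,0],[0,0,0]]
    - [-1,[0,0,0],[0,0,0]]
    - [-1,[0,0,0],[0,0,0]]
    - [-1,[0,0,0],[0,0,0]]
    - [-1,[0,0,0],[0,0,0]]
    - [-1,[0,0,0],[0,0,0]]
    - [-1,[0,0,0],[0,0,0]]

```text
t: 35.42
ee_pos: [493.5, 171.9, 27.2]
orientation: [0.128, -3.138, 0.0]
ft_force: [-1.5, 0.9, 9.5]
width: 18.0
grasp_force: 30.0
```

Emit:
apply_moves:
  targets:
    - [-1,[0,0,0],[0,0,0]]
    - [-1,[0,0,0],[0,0,0]]
    - [-1,[0,0,0],[0,0,0]]
    - [-1,[0,0,0],[0,0,0]]
    - [-1,[0,0,0],[0,0,0]]
    - [-1,[0,0,0],[0,0,0]]
    - [-1,[0,0,0],[0,0,0]]
    - [-1,[0,0,0],[0,0,0]]

```text
t: 36.42
ee_pos: [493.6, 171.9, 27.2]
orientation: [0.128, -3.138, 0.0]
ft_force: [-0.9, 1.7, 10.0]
width: 17.6
grasp_force: 30.0
```

```bash
python3 -c "
from h import *
slide(38,-38)"
```

```text
slide now -37.273870264855184 37.07388570306779 F [-0.9  1.7 10. ] w 17.622329383954078
at [493.6 171.9  27.2] yaw_y 1.6523 tilt [ 0.001 -0.    -1.   ] w 17.6 t 36.42 shift units [-1.503 -1.504 -0.002]
```

Emit:
apply_moves:
  targets:
    - [-1,[-0.08,-0.08,0],[0,0,0]]
    - [-1,[-0.15,-0.15,0],[0,0,0]]
    - [-1,[-0.22,-0.22,0],[0,0,0]]
    - [-1,[-0.22,-0.22,0],[0,0,0]]
    - [-1,[-0.22,-0.22,0],[0,0,0]]
    - [-1,[-0.22,-0.22,0],[0,0,0]]
    - [-1,[-0.2,-0.2,0],[0,0,0]]
    - [-1,[-0.13,-0.13,0],[0,0,0]]

```text
t: 37.42
ee_pos: [571.4, 105.9, 27.3]
orientation: [0.127, -3.137, -0.0]
ft_force: [-2.1, 1.7, 10.7]
width: 17.8
grasp_force: 30.0
```

Emit:
apply_moves:
  targets:
    - [-1,[-0.06,-0.06,0],[0,0,0]]
    - [-1,[0,0,0],[0,0,0]]
    - [-1,[0,0,0],[0,0,0]]
    - [-1,[0,0,0],[0,0,0]]

```text
t: 37.92
ee_pos: [575.0, 103.1, 27.3]
orientation: [0.128, -3.139, 0.001]
ft_force: [0.6, -1.3, 8.5]
width: 18.0
grasp_force: 30.0
```

```bash
python3 -c "
from h import *
slide(38,-38)
T=ctrl.get_image('top');S=ctrl.get_image('side')
a=cv2.resize(T['pixels'][120:200,150:230],(400,400),interpolation=2);b=cv2.resize(S['pixels'][120:200,255:335],(400,400),interpolation=2)
cv2.imwrite('pics/gr.png',np.hstack([a,b]))"
```

```text
slide now 38.411382688585235 -38.06410855384222 F [ 0.6 -1.3  8.5] w 17.95346738178778
at [575.  103.1  27.3] yaw_y 1.6523 tilt [ 0. -0. -1.] w 18.0 t 37.92 shift units [0.008 0.001 0.   ]
```

View pics/gr.png

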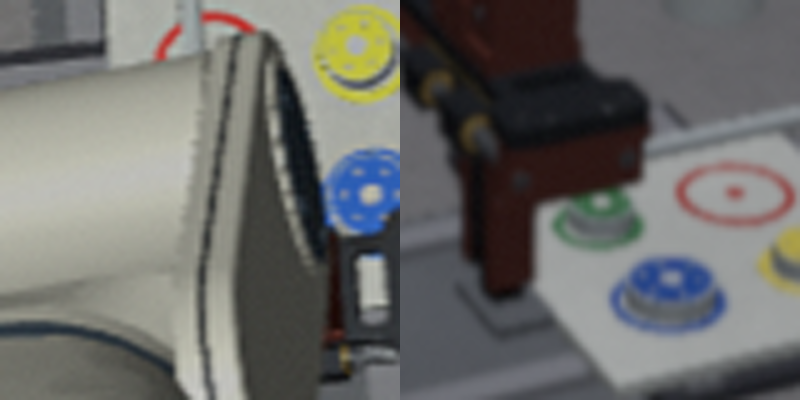

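Green's dot at crop (601,203) coincides with the reference position. Standing still, then pulling back to loading.

Emit:
apply_moves:
  targets:
    - [-1,[0,0,0],[0,0,0]]
    - [-1,[0,0,0],[0,0,0]]
    - [-1,[0,0,0],[0,0,0]]
    - [-1,[0,0,0],[0,0,0]]
    - [-1,[0,0,0],[0,0,0]]
    - [-1,[0,0,0],[0,0,0]]
    - [-1,[0,0,0],[0,0,0]]
    - [-1,[0,0,0],[0,0,0]]

```text
t: 39.02
ee_pos: [575.0, 103.1, 27.3]
orientation: [0.128, -3.139, 0.001]
ft_force: [1.7, -1.9, 6.9]
width: 17.6
grasp_force: 30.0
```

Emit:
apply_moves:
  targets:
    - [-1,[0,0,0],[0,0,0]]
    - [-1,[0,0,0],[0,0,0]]
    - [-1,[0,0,0],[0,0,0]]
    - [-1,[0,0,0],[0,0,0]]
    - [-1,[0,0,0],[0,0,0]]
    - [-1,[0,0,0],[0,0,0]]

```text
t: 39.78
ee_pos: [575.0, 103.1, 27.3]
orientation: [0.128, -3.139, 0.001]
ft_force: [1.6, -1.7, 8.2]
width: 17.8
grasp_force: 30.0
```

Emit:
apply_moves:
  targets:
    - [-1,[0.08,0,0],[0,0,0]]
    - [-1,[0.18,0,0],[0,0,0]]
    - [-1,[0.28,0,0],[0,0,0]]
    - [-1,[0.3,0,0],[0,0,0]]
    - [-1,[0.3,0,0],[0,0,0]]
    - [-1,[0.3,0,0],[0,0,0]]
    - [-1,[0.3,0,0],[0,0,0]]
    - [-1,[0.3,0,0],[0,0,0]]

```text
t: 40.78
ee_pos: [473.1, 95.0, 27.2]
orientation: [-0.128, 3.138, -0.0]
ft_force: [2.0, -0.6, 6.5]
width: 17.5
grasp_force: 30.0
```

Emit:
apply_moves:
  targets:
    - [-1,[0.28,0,0],[0,0,0]]
    - [-1,[0.2,0,0],[0,0,0]]
    - [-1,[0.12,0,0],[0,0,0]]
    - [-1,[0.05,0,0],[0,0,0]]
    - [-1,[0,0,0],[0,0,0]]
    - [-1,[0,0,0],[0,0,0]]

```text
t: 41.52
ee_pos: [440.1, 92.3, 27.2]
orientation: [0.128, -3.138, 0.0]
ft_force: [-0.8, -0.6, 11.5]
width: 17.9
grasp_force: 30.0
```

```bash
python3 -c "
from h import *
slide(-98,-38)"
```

```text
slide now -96.90170679218708 -37.96738425448619 F [-0.8 -0.6 11.5] w 17.91600875384075
at [440.1  92.3  27.2] yaw_y 1.6523 tilt [ 0.001 -0.    -1.   ] w 17.9 t 41.52 shift units [ 0.022 -0.001  0.   ]
```

Emit:
apply_moves:
  targets:
    - [-0.1,[0,0,0],[0,0,0]]
    - [-0.1,[0,0,0],[0,0,0]]
    - [0.1,[0,0,-0.5],[0,0,0]]
    - [0.2,[0,0,-0.7],[0,0,0]]
    - [0.2,[0,-0.8,0],[0,0,0]]
    - [0.2,[0,-0.8,0],[0,0,0]]
    - [0.2,[0,-0.8,0],[0,0,0]]
    - [0.2,[0,0,0],[0,0,0]]

```text
t: 42.52
ee_pos: [450.6, -28.9, 86.6]
orientation: [0.122, -3.138, -0.0]
ft_force: [-0.1, 0.7, -0.1]
width: 52.5
grasp_force: 0.0
```

```bash
python3 -c "
from h import *
go(511.8,60.2,27)
T=ctrl.get_image('top');ctrl.get_image('side')
for c,z in(('blue',45),('yellow',45),('green',45)): print(c,[(round(u,1),round(v,1),round(a),atz(T,(u,v),45).round(1)) for u,v,a in blobs(T,c,amin=30) if 350<atz(T,(u,v),45)[0]<640 and abs(atz(T,(u,v),45)[1])<250])
for n in('top','side'):
  for d in ctrl.masks_of('plate',n)[:1]:
    im=T if n=='top' else ctrl.get_image('side'); m=d['region'].astype(np.uint8); k=max(cv2.findContours(m,0,1)[0],key=cv2.contourArea); (cx,cy),ax,_=cv2.fitEllipse(k)
    print(n,d['score'],(cx,cy),ax,atz(im,(cx,cy),6))
"
```

```text
at [450.6 -28.9  86.6] yaw_y 1.6487 tilt [ 0.001  0.    -1.   ] w 52.5 t 42.52 shift units [-1.361  1.682  1.19 ]
blue []
yellow [(226.5, 183.7, 296, array([588.6,  66.5]))]
green [(196.7, 217.1, 170, array([507.9, 139.4]))]
top 0.83 (395.4273376464844, 234.17955017089844) (42.94407653808594, 44.022865295410156) [ 459.403 -346.19 ]
side 0.66 (297.4496765136719, 354.39923095703125) (56.73418426513672, 67.30390930175781) [ 454.611 -353.038]
```

Emit:
apply_moves:
  targets:
    - [0.3,[-0.34,0.42,0],[0,0,0]]
    - [0.3,[-0.34,0.42,0],[0,0,0]]
    - [0.3,[-0.34,0.42,0],[0,0,0]]
    - [0.3,[-0.34,0.42,0],[0,0,0]]
    - [0.3,[0,0,0.5],[0,0,0]]
    - [0.3,[0,0,0.5],[0,0,0]]
    - [0.3,[0,0,0.25],[0,0,0]]
    - [0.3,[0,0,0],[0,0,0]]

```text
t: 43.78
ee_pos: [511.4, 62.5, 23.8]
orientation: [0.129, -3.137, 0.0]
ft_force: [-0.4, -0.1, -0.2]
width: 56.9
grasp_force: 0.0
```

Run:
```python
from h import *
go(511.8,60.2,24)
for n,(x0,y0,x1,y1),z in(('top',(360,200,430,270),6),('side',(240,310,360,400),6)):
    im=ctrl.get_image(n);s=cv2.cvtColor(im['pixels'],cv2.COLOR_BGR2GRAY);m=np.zeros_like(s);m[y0:y1,x0:x1]=(s[y0:y1,x0:x1]>140)
    k=max(cv2.findContours(m,0,1)[0],key=cv2.contourArea);(cx,cy),ax,_=cv2.fitEllipse(k);print(n,(cx,cy),ax,atz(im,(cx,cy),z))
```

```text
at [511.4  62.5  23.8] yaw_y 1.653 tilt [ 0.002  0.    -1.   ] w 56.9 t 43.77 shift units [-0.004 -0.047 -0.004]
top (396.1258850097656, 234.17001342773438) (42.3782844543457, 44.07037353515625) [ 459.396 -347.896]
side (297.6708068847656, 353.9734191894531) (53.671363830566406, 65.63912200927734) [ 455.245 -352.385]
```

Emit:
apply_moves:
  targets:
    - [-1,[0,0,0],[0,0,0]]
    - [-1,[0,0,0],[0,0,0]]
    - [-1,[0,0,0],[0,0,0]]
    - [-1,[0,0,0],[0,0,0]]

```text
t: 44.38
ee_pos: [512.8, 62.0, 25.1]
orientation: [-0.128, 3.138, 0.0]
ft_force: [-0.6, 0.1, 6.5]
width: 40.7
grasp_force: 30.0
```

Emit:
apply_moves:
  targets:
    - [-1,[0,0,-0.5],[0,0,0]]
    - [-1,[0,0,-0.8],[0,0,0]]
    - [-1,[0.193,-0.898,0],[0,0,0]]
    - [-1,[0.193,-0.898,0],[0,0,0]]
    - [-1,[0.193,-0.898,0],[0,0,0]]
    - [-1,[0.193,-0.898,0],[0,0,0]]
    - [-1,[0.193,-0.898,0],[0,0,0]]
    - [-1,[0.193,-0.898,0],[0,0,0]]

```text
t: 45.38
ee_pos: [475.9, -212.6, 89.5]
orientation: [0.128, -3.139, -0.0]
ft_force: [0.9, -0.6, -0.6]
width: 40.4
grasp_force: 30.0
```

Emit:
apply_moves:
  targets:
    - [-1,[0.193,-0.898,0],[0,0,0]]
    - [-1,[0.193,-0.898,0],[0,0,0]]
    - [-1,[0.193,-0.898,0],[0,0,0]]
    - [-1,[0,0,0],[0,0,0]]
    - [-1,[0,0,0],[0,0,0]]
    - [-1,[0,0,0],[0,0,0]]

```text
t: 46.12
ee_pos: [458.5, -346.5, 89.3]
orientation: [0.13, -3.138, -0.001]
ft_force: [-0.8, -0.1, -0.7]
width: 40.7
grasp_force: 30.0
```

```bash
python3 -c "
from h import *
go(457.7,-348,-13.5);print(ctrl.get_obs()['grasp_force'])"
```

```text
at [ 458.5 -346.5   89.3] yaw_y 1.6534 tilt [ 0.001  0.001 -1.   ] w 40.7 t 46.12 shift units [ 0.017 -0.031  2.056]
29.99993920326233
```

Emit:
apply_moves:
  targets:
    - [-1,[0.015,-0.03,0.7],[0,0,0]]
    - [-1,[0,0,0.7],[0,0,0]]
    - [-1,[0,0,0.4],[0,0,0]]
    - [-1,[0,0,0.2],[0,0,0]]
    - [-1,[0,0,0.05],[0,0,0]]
    - [-1,[0,0,0],[0,0,0]]
    - [-1,[0,0,0],[0,0,0]]

```text
t: 47.0
ee_pos: [458.5, -349.8, -12.1]
orientation: [-0.128, 3.138, -0.002]
ft_force: [0.5, 0.8, -0.1]
width: 41.0
grasp_force: 30.0
```

```bash
python3 -c "
from h import *
go(457.7,-348,-13.5);print(ctrl.get_obs()['ft_force'])"
```

```text
at [ 458.5 -349.8  -12.1] yaw_y 1.6522 tilt [-0.001 -0.001 -1.   ] w 41.0 t 47.0 shift units [0.013 0.037 0.027]
[ 0.454  0.82  -0.086]
```

Emit:
apply_moves:
  targets:
    - [0.1,[0,0,0],[0,0,0]]
    - [0.1,[0,0,0],[0,0,0]]
    - [0.1,[0,0,-0.5],[0,0,0]]
    - [0.1,[0,0,-0.8],[0,0,0]]
    - [0.1,[0,0,-0.8],[0,0,0]]
    - [0.1,[-0.19,0.9,0],[0,0,0]]
    - [0.1,[-0.19,0.9,0],[0,0,0]]
    - [0.1,[-0.19,0.9,0],[0,0,0]]

```text
t: 48.0
ee_pos: [475.5, -211.3, 92.4]
orientation: [-0.127, 3.138, -0.001]
ft_force: [1.3, -0.4, 0.6]
width: 48.5
grasp_force: 0.0
```

Emit:
apply_moves:
  targets:
    - [0.1,[-0.4,0.9,0],[0,0,0]]
    - [0.1,[-0.4,0.9,0],[0,0,0]]
    - [0.1,[0,0,0],[0,0,0]]
    - [0.1,[0,0,0],[0,0,0]]

```text
t: 48.5
ee_pos: [507.8, -119.8, 92.1]
orientation: [0.129, -3.139, 0.0]
ft_force: [-0.0, -0.7, -0.4]
width: 48.2
grasp_force: 0.0
```

Run:
```python
from h import *
go(587.7,66.3,24)
T=ctrl.get_image('top');S=ctrl.get_image('side')
for n,im in(('T',T),('S',S)):
  for c,z in(('blue',18),('yellow',45),('green',45)): print(n,c,[(round(u,1),round(v,1),round(a),atz(im,(u,v),z).round(1)) for u,v,a in blobs(im,c,amin=30) if 350<atz(im,(u,v),z)[0]<640 and -400<atz(im,(u,v),45)[1]<250])
# plate edges with blue in it
for n,im,(x0,y0,x1,y1) in(('top',T,(360,200,430,270)),('side',S,(240,310,360,400))):
    s=cv2.cvtColor(im['pixels'],cv2.COLOR_BGR2GRAY);m=np.zeros_like(s);m[y0:y1,x0:x1]=(s[y0:y1,x0:x1]>140)
    k=max(cv2.findContours(m,0,1)[0],key=cv2.contourArea);(cx,cy),ax,_=cv2.fitEllipse(cv2.convexHull(k));print(n,(cx,cy),ax,cv2.boundingRect(k),atz(im,(cx,cy),6))
a=cv2.resize(T['pixels'][200:270,360:430],(400,400),interpolation=2);b=cv2.resize(S['pixels'][310:400,250:340],(400,400),interpolation=2)
cv2.imwrite('pics/pl.png',np.hstack([a,b]))
```

```text
at [ 507.8 -119.8   92.1] yaw_y 1.653 tilt [ 0. -0. -1.] w 48.2 t 48.5 shift units [-1.899  3.578  1.36 ]
T blue [(397.6, 233.9, 184, array([ 459.6, -348.4])), (229.0, 214.4, 356, array([515.6,  64.7]))]
T yellow [(226.5, 183.7, 296, array([588.6,  66.5]))]
T green [(198.2, 217.6, 218, array([506.6, 135.9]))]
S blue [(297.9, 348.0, 350, array([ 456.2, -350.3]))]
S yellow []
S green []
top (396.0832824707031, 234.1400146484375) (42.80695343017578, 44.3701171875) (375, 213, 43, 44) [ 459.472 -347.796]
side (297.66632080078125, 353.8632507324219) (54.75809097290039, 66.74520111083984) (265, 327, 67, 55) [ 455.316 -352.183]
```

View pics/pl.png

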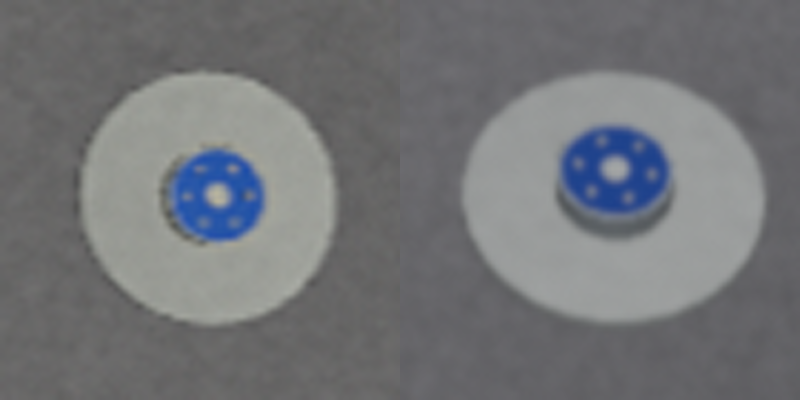

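In both views blue sits centred on the plate to within about 1 mm (top dot (218,195) against plate centre about (208,198), the offset being parallax). Yellow next.

Emit:
apply_moves:
  targets:
    - [0.1,[-0.316,0.597,0],[0,0,0]]
    - [0.1,[-0.316,0.597,0],[0,0,0]]
    - [0.1,[-0.316,0.597,0],[0,0,0]]
    - [0.1,[-0.316,0.597,0],[0,0,0]]
    - [0.1,[-0.316,0.597,0],[0,0,0]]
    - [0.1,[-0.316,0.593,0],[0,0,0]]
    - [0.1,[0,0,0.3],[0,0,0]]
    - [0.1,[0,0,0.5],[0,0,0]]

```text
t: 49.6
ee_pos: [587.9, 65.1, 51.5]
orientation: [-0.127, 3.138, -0.0]
ft_force: [0.2, -0.9, -0.4]
width: 48.4
grasp_force: 0.0
```

Emit:
apply_moves:
  targets:
    - [0.1,[0,0,0.4],[0,0,0]]
    - [0.1,[0,0,0.17],[0,0,0]]
    - [0.1,[0,0,0],[0,0,0]]
    - [0.1,[0,0,0],[0,0,0]]
    - [-1,[0,0,0],[0,0,0]]
    - [-1,[0,0,0],[0,0,0]]
    - [-1,[0,0,0],[0,0,0]]
    - [-1,[0,0,0],[0,0,0]]

```text
t: 50.6
ee_pos: [588.4, 66.6, 24.1]
orientation: [-0.128, 3.138, 0.0]
ft_force: [-0.3, 0.8, 6.0]
width: 36.1
grasp_force: 30.0
```

```bash
python3 -c "
from h import *
go(457.9,-348.5,92)"
```

```text
at [588.4  66.6  24.1] yaw_y 1.6524 tilt [-0.001  0.    -1.   ] w 36.1 t 50.6 shift units [ 3.275 -8.062 -1.361]
```

Emit:
apply_moves:
  targets:
    - [-1,[0,0,-0.5],[0,0,0]]
    - [-1,[0,0,-0.86],[0,0,0]]
    - [-1,[0.364,-0.896,0],[0,0,0]]
    - [-1,[0.364,-0.896,0],[0,0,0]]
    - [-1,[0.364,-0.896,0],[0,0,0]]
    - [-1,[0.364,-0.896,0],[0,0,0]]
    - [-1,[0.364,-0.896,0],[0,0,0]]
    - [-1,[0.364,-0.896,0],[0,0,0]]

```text
t: 51.6
ee_pos: [500.1, -211.6, 91.4]
orientation: [0.128, -3.139, -0.0]
ft_force: [1.0, -0.4, -1.1]
width: 36.1
grasp_force: 30.0
```

Emit:
apply_moves:
  targets:
    - [-1,[0.364,-0.896,0],[0,0,0]]
    - [-1,[0.364,-0.896,0],[0,0,0]]
    - [-1,[0.363,-0.894,0],[0,0,0]]
    - [-1,[0,0,0],[0,0,0]]
    - [-1,[0,0,0],[0,0,0]]
    - [-1,[0,0,0],[0,0,0]]
    - [-1,[0,0,0],[0,0,0]]

```text
t: 52.48
ee_pos: [457.8, -347.5, 91.5]
orientation: [0.13, -3.139, -0.0]
ft_force: [0.1, 0.2, -0.9]
width: 36.1
grasp_force: 30.0
```

```bash
python3 -c "
from h import *
go(457.9,-348.5,-2.4)
ctrl.get_image('side');ctrl.get_image('side')
go(457.9,-348.5,-2.4)
print(ctrl.get_obs()['grasp_force'])"
```

```text
at [ 457.8 -347.5   91.5] yaw_y 1.6539 tilt [ 0.  0. -1.] w 36.1 t 52.48 shift units [-0.    -0.02   1.878]
at [ 457.8 -347.8   91.5] yaw_y 1.6535 tilt [ 0.  0. -1.] w 36.3 t 52.58 shift units [-0.002 -0.014  1.879]
29.999957978725433
```

Emit:
apply_moves:
  targets:
    - [-1,[0,0,0.6],[0,0,0]]
    - [-1,[0,0,0.6],[0,0,0]]
    - [-1,[0,0,0.4],[0,0,0]]
    - [-1,[0,0,0.2],[0,0,0]]
    - [-1,[0,0,0.08],[0,0,0]]
    - [-1,[0,0,0],[0,0,0]]
    - [-1,[0,0,0],[0,0,0]]
    - [-1,[0,0,0],[0,0,0]]

```text
t: 53.58
ee_pos: [457.7, -348.8, -2.0]
orientation: [-0.128, 3.138, -0.001]
ft_force: [-0.9, -0.2, 0.2]
width: 36.2
grasp_force: 30.0
```

Emit:
apply_moves:
  targets:
    - [0.0,[0,0,0],[0,0,0]]
    - [0.0,[0,0,0],[0,0,0]]
    - [0.0,[0,0,-0.4],[0,0,0]]
    - [0.0,[0,0,-0.7],[0,0,0]]
    - [0.0,[0,0,-0.8],[0,0,0]]
    - [0.0,[-0.19,0.9,0],[0,0,0]]
    - [0.0,[-0.19,0.9,0],[0,0,0]]
    - [0.0,[-0.19,0.9,0],[0,0,0]]

```text
t: 54.58
ee_pos: [475.3, -210.7, 94.1]
orientation: [-0.127, 3.137, -0.001]
ft_force: [0.8, -0.6, -0.5]
width: 44.0
grasp_force: 0.0
```

Emit:
apply_moves:
  targets:
    - [0.0,[-0.2,0.9,0],[0,0,0]]
    - [0.0,[-0.1,0.9,0],[0,0,0]]
    - [0.0,[0,0,0],[0,0,0]]
    - [0.0,[0,0,0],[0,0,0]]

```text
t: 55.08
ee_pos: [483.0, -121.2, 93.4]
orientation: [-0.129, 3.138, -0.001]
ft_force: [-0.2, 0.0, -0.2]
width: 44.2
grasp_force: 0.0
```

Run:
```python
from h import *
go(506,136,24)
T=ctrl.get_image('top');S=ctrl.get_image('side')
for n,im in(('T',T),('S',S)):
  for c,z in(('blue',18),('yellow',30),('green',45)): print(n,c,[(round(u,1),round(v,1),round(a),atz(im,(u,v),z).round(1)) for u,v,a in blobs(im,c,amin=30) if 350<atz(im,(u,v),z)[0]<640 and -400<atz(im,(u,v),45)[1]<250])
```

```text
at [ 483.  -121.2   93.4] yaw_y 1.653 tilt [-0.001 -0.001 -1.   ] w 44.2 t 55.08 shift units [-0.878  5.09   1.385]
T blue [(229.0, 214.4, 356, array([515.6,  64.7]))]
T yellow [(398.5, 233.8, 140, array([ 459.2, -347.7])), (226.5, 183.6, 296, array([591.3,  68.9]))]
T green [(198.2, 217.6, 219, array([506.6, 135.8]))]
S blue []
S yellow [(297.5, 342.7, 263, array([ 455.5, -349.3]))]
S green []
```

Yellow agrees with blue to within 1 mm in both cameras. Now green.

Emit:
apply_moves:
  targets:
    - [0.0,[-0.146,0.849,0],[0,0,0]]
    - [0.0,[-0.146,0.849,0],[0,0,0]]
    - [0.0,[-0.146,0.849,0],[0,0,0]]
    - [0.0,[-0.146,0.849,0],[0,0,0]]
    - [0.0,[-0.146,0.849,0],[0,0,0]]
    - [0.0,[-0.146,0.845,0],[0,0,0]]
    - [0.0,[0,0,0.3],[0,0,0]]
    - [0.0,[0,0,0.5],[0,0,0]]

```text
t: 56.18
ee_pos: [506.2, 135.6, 52.2]
orientation: [-0.127, 3.138, 0.0]
ft_force: [-0.2, -0.7, -0.1]
width: 44.0
grasp_force: 0.0
```

Emit:
apply_moves:
  targets:
    - [0.0,[0,0,0.4],[0,0,0]]
    - [0.0,[0,0,0.18],[0,0,0]]
    - [0.0,[0,0,0],[0,0,0]]
    - [0.0,[0,0,0],[0,0,0]]
    - [-1,[0,0,0],[0,0,0]]
    - [-1,[0,0,0],[0,0,0]]
    - [-1,[0,0,0],[0,0,0]]
    - [-1,[0,0,0],[0,0,0]]

```text
t: 57.18
ee_pos: [505.9, 136.6, 24.0]
orientation: [-0.128, 3.138, 0.0]
ft_force: [-0.5, -1.3, 7.7]
width: 31.1
grasp_force: 30.0
```

```bash
python3 -c "
from h import *
go(458.2,-348.9,94)"
```

```text
at [505.9 136.6  24. ] yaw_y 1.6525 tilt [-0.001  0.    -1.   ] w 31.1 t 57.17 shift units [ 1.741 -9.599 -1.402]
```

Emit:
apply_moves:
  targets:
    - [-1,[0,0,-0.5],[0,0,0]]
    - [-1,[0,0,-0.9],[0,0,0]]
    - [-1,[0.158,-0.873,0],[0,0,0]]
    - [-1,[0.158,-0.873,0],[0,0,0]]
    - [-1,[0.158,-0.873,0],[0,0,0]]
    - [-1,[0.158,-0.873,0],[0,0,0]]
    - [-1,[0.158,-0.873,0],[0,0,0]]
    - [-1,[0.158,-0.873,0],[0,0,0]]

```text
t: 58.18
ee_pos: [479.1, -129.7, 93.4]
orientation: [0.128, -3.139, -0.0]
ft_force: [0.9, 0.6, -0.9]
width: 31.1
grasp_force: 30.0
```

Emit:
apply_moves:
  targets:
    - [-1,[0.158,-0.873,0],[0,0,0]]
    - [-1,[0.158,-0.873,0],[0,0,0]]
    - [-1,[0.158,-0.873,0],[0,0,0]]
    - [-1,[0.158,-0.873,0],[0,0,0]]
    - [-1,[0.158,-0.87,0],[0,0,0]]
    - [-1,[0,0,0],[0,0,0]]
    - [-1,[0,0,0],[0,0,0]]
    - [-1,[0,0,0],[0,0,0]]

```text
t: 59.18
ee_pos: [457.8, -347.6, 93.3]
orientation: [0.13, -3.138, -0.001]
ft_force: [0.3, 0.4, 0.3]
width: 31.1
grasp_force: 30.0
```

```bash
python3 -c "
from h import *
ctrl.get_image('side');ctrl.get_image('side')
go(458.2,-348.7,9.6)
print(ctrl.get_obs()['grasp_force'])"
```

```text
at [ 458.  -347.9   93.5] yaw_y 1.6537 tilt [ 0.  0. -1.] w 31.0 t 59.27 shift units [-0.003 -0.018  1.678]
30.000015199184418
```

Emit:
apply_moves:
  targets:
    - [-1,[0,0,0.6],[0,0,0]]
    - [-1,[0,0,0.5],[0,0,0]]
    - [-1,[0,0,0.35],[0,0,0]]
    - [-1,[0,0,0.16],[0,0,0]]
    - [-1,[0,0,0.07],[0,0,0]]
    - [-1,[0,0,0],[0,0,0]]
    - [-1,[0,0,0],[0,0,0]]
    - [-1,[0,0,0],[0,0,0]]

```text
t: 60.28
ee_pos: [458.1, -349.3, 10.0]
orientation: [-0.128, 3.138, -0.001]
ft_force: [-0.3, -0.7, -0.8]
width: 31.1
grasp_force: 30.0
```

Emit:
apply_moves:
  targets:
    - [-0.1,[0,0,0],[0,0,0]]
    - [-0.1,[0,0,0],[0,0,0]]
    - [-0.1,[0,0,-0.4],[0,0,0]]
    - [-0.1,[0,0,-0.7],[0,0,0]]
    - [-0.1,[0,0,-0.8],[0,0,0]]
    - [-0.1,[-0.19,0.9,0],[0,0,0]]
    - [-0.1,[-0.19,0.9,0],[0,0,0]]
    - [-0.1,[-0.19,0.9,0],[0,0,0]]

```text
t: 61.28
ee_pos: [475.7, -211.2, 106.1]
orientation: [-0.127, 3.137, -0.001]
ft_force: [0.2, 0.3, 0.0]
width: 39.5
grasp_force: 0.0
```

Emit:
apply_moves:
  targets:
    - [0.0,[-0.2,0.9,0],[0,0,0]]
    - [0.0,[-0.1,0.9,0],[0,0,0]]
    - [0.0,[0,0,0],[0,0,0]]
    - [0.0,[0,0,0],[0,0,0]]

```text
t: 61.78
ee_pos: [483.5, -121.6, 105.4]
orientation: [-0.129, 3.138, -0.001]
ft_force: [0.5, -1.1, -0.5]
width: 43.8
grasp_force: 0.0
```

Run:
```python
from h import *
T=ctrl.get_image('top');S=ctrl.get_image('side')
for n,im in(('T',T),('S',S)):
  for c,z in(('blue',18),('yellow',30),('green',42)): print(n,c,[(round(u,1),round(v,1),round(a),atz(im,(u,v),z).round(1)) for u,v,a in blobs(im,c,amin=30) if 350<atz(im,(u,v),z)[0]<640 and -400<atz(im,(u,v),45)[1]<-200])
a=cv2.resize(T['pixels'][200:280,330:430],(400,320),interpolation=2);b=cv2.resize(S['pixels'][280:400,220:340],(400,400),interpolation=2)[40:360]
cv2.imwrite('pics/fin.png',np.hstack([a,b]))
```

```text
T blue []
T yellow [(396.5, 237.7, 33, array([ 449.9, -342.3]))]
T green [(400.0, 232.6, 92, array([ 461.4, -348.2]))]
S blue []
S yellow []
S green [(299.2, 337.3, 156, array([ 458.2, -349.2]))]
```

Green lies about 2 mm too far in +x relative to blue and yellow, so I'll regrasp it and shift it back.

```bash
python3 -c "
from h import *
go(458.1,-349.0,10)"
```

```text
at [ 483.3 -122.3  105. ] yaw_y 1.6512 tilt [-0.001 -0.    -1.   ] w 44.1 t 61.88 shift units [ 0.868 -4.478  1.902]
```

Emit:
apply_moves:
  targets:
    - [0.0,[0.174,-0.895,0],[0,0,0]]
    - [0.0,[0.174,-0.895,0],[0,0,0]]
    - [0.0,[0.174,-0.895,0],[0,0,0]]
    - [0.0,[0.174,-0.895,0],[0,0,0]]
    - [0.0,[0.172,-0.896,0],[0,0,0]]
    - [0.0,[0,0,0],[0,0,0]]
    - [0.0,[0,0,0.4],[0,0,0]]
    - [0.0,[0,0,0.5],[0,0,0]]

```text
t: 62.88
ee_pos: [457.7, -348.2, 59.4]
orientation: [-0.126, 3.138, -0.001]
ft_force: [-0.2, -0.3, -0.3]
width: 43.9
grasp_force: 0.0
```

Emit:
apply_moves:
  targets:
    - [0.0,[0,0,0.4],[0,0,0]]
    - [0.0,[0,0,0.3],[0,0,0]]
    - [0.0,[0,0,0.2],[0,0,0]]
    - [0.0,[0,0,0.09],[0,0,0]]
    - [0.0,[0,0,0],[0,0,0]]
    - [0.0,[0,0,0],[0,0,0]]
    - [0.0,[0,0,0],[0,0,0]]

```text
t: 63.75
ee_pos: [458.1, -348.1, 10.5]
orientation: [-0.128, 3.138, -0.001]
ft_force: [-0.6, -1.0, 0.0]
width: 43.8
grasp_force: 0.0
```

Emit:
apply_moves:
  targets:
    - [-1,[0,0,0],[0,0,0]]
    - [-1,[0,0,0],[0,0,0]]
    - [-1,[0,0,0],[0,0,0]]
    - [-1,[0,0,-0.1],[0,0,0]]
    - [-1,[0.04,0,0],[0,0,0]]
    - [-1,[0,0,0],[0,0,0]]
    - [-1,[0,0,0.09],[0,0,0]]
    - [-1,[0,0,0],[0,0,0]]

```text
t: 64.75
ee_pos: [455.9, -348.0, 10.2]
orientation: [0.128, -3.139, 0.0]
ft_force: [1.2, -0.4, -0.1]
width: 30.4
grasp_force: 30.0
```

Emit:
apply_moves:
  targets:
    - [-1,[0,0,0],[0,0,0]]
    - [-1,[0,0,0],[0,0,0]]
    - [-0.1,[0,0,0],[0,0,0]]
    - [-0.1,[0,0,0],[0,0,0]]
    - [-0.1,[0,0,-0.3],[0,0,0]]
    - [-0.1,[0,0,-0.6],[0,0,0]]
    - [-0.1,[0,0,-0.8],[0,0,0]]
    - [-0.1,[0,0,-0.2],[0,0,0]]

```text
t: 65.75
ee_pos: [457.4, -349.2, 108.9]
orientation: [-0.128, 3.135, -0.005]
ft_force: [1.2, 0.6, -0.1]
width: 39.6
grasp_force: 0.0
```

Emit:
apply_moves:
  targets:
    - [0.0,[-0.2,0.9,0],[0,0,0]]
    - [0.0,[-0.2,0.9,0],[0,0,0]]
    - [0.0,[-0.2,0.9,0],[0,0,0]]
    - [0.0,[-0.1,0.9,0],[0,0,0]]
    - [0.0,[-0.1,0.9,0],[0,0,0]]
    - [0.0,[0,0,0],[0,0,0]]
    - [0.0,[0,0,0],[0,0,0]]

```text
t: 66.62
ee_pos: [477.5, -120.7, 105.5]
orientation: [-0.129, 3.139, -0.0]
ft_force: [0.2, -0.6, 0.2]
width: 44.2
grasp_force: 0.0
```

Run:
```python
from h import *
T=ctrl.get_image('top');S=ctrl.get_image('side')
for n,im in(('T',T),('S',S)):
  for c,z in(('blue',18),('yellow',30),('green',42)): print(n,c,[(round(u,1),round(v,1),round(a),atz(im,(u,v),z).round(1)) for u,v,a in blobs(im,c,amin=10) if 350<atz(im,(u,v),z)[0]<640 and -400<atz(im,(u,v),45)[1]<-200])
for l in('jar',):
  for n in('top','side'): print(l,n,[(round(d['score'],2),np.round(d['bbox'])) for d in ctrl.masks_of(l,n)[:1]])
```

```text
T blue []
T yellow [(398.4, 233.8, 143, array([ 459.3, -347.3]))]
T green [(380.9, 260.3, 91, array([ 396.9, -300. ]))]
S blue [(305.5, 353.3, 27, array([ 463.7, -363.8]))]
S yellow [(297.4, 342.7, 262, array([ 455.5, -349.3]))]
S green [(252.3, 340.6, 138, array([ 386.9, -331.1]))]
jar top [(0.49, array([172., 162., 255., 250.]))]
jar side [(0.69, array([223., 286., 244., 320.]))]
```

The blue and yellow pile is intact, but green has been knocked off to one side. Locating it.

Run:
```python
from h import *
T=ctrl.get_image('top');S=ctrl.get_image('side')
for n,im in(('T',T),('S',S)):
  for u,v,a in blobs(im,'green',amin=30):
    if 350<u<420 or 230<u<300: print(n,u,v,a,[(z,atz(im,(u,v),z).round(1)) for z in(6,12,18)])
p=atz(T,(380.9,260.3),12);go(*p,-22)
im=T['pixels'];print(cv2.cvtColor(im,cv2.COLOR_BGR2HSV)[254:267:2,374:388:2,0])
```

```text
T 380.89799635701274 260.2768670309654 91.5 [(6, array([ 396.2, -307.7])), (12, array([ 396.3, -306.4])), (18, array([ 396.4, -305.1]))]
S 252.2023809523809 340.59285714285716 140.0 [(6, array([ 394.3, -302.5])), (12, array([ 393. , -307.2])), (18, array([ 391.8, -312. ]))]
at [ 477.4 -121.3  105.4] yaw_y 1.6509 tilt [ 0. -0. -1.] w 43.4 t 66.92 shift units [ 1.913 -3.56   2.548]
[[165 165  90  74  76 150  20]
 [150  71  68  65  68  69   0]
 [ 75  68  68  67  67  67  69]
 [ 96  67  67  12  30  67  69]
 [110  69  67  64  67  66  68]
 [135  69  68  68  66  68  70]
 [ 15   0  72  70  69  80 150]]
```

Green is lying flat on the bench at (395,-306.5) close to the plate rim. I'll move above it and turn the gripper so the fingers straddle it parallel to the rim.

Emit:
apply_moves:
  targets:
    - [0.0,[0.48,-0.89,0],[0,0,0]]
    - [0.0,[0.48,-0.89,0],[0,0,0]]
    - [0.0,[0.48,-0.89,0],[0,0,0]]
    - [0.0,[0.48,-0.89,0],[0,0,0.107]]
    - [0.0,[0,0,0],[0,0,0.107]]
    - [0.0,[0,0,0],[0,0,0.107]]
    - [0.0,[0,0,0],[0,0,0.107]]
    - [0.0,[0,0,0],[0,0,0]]

```text
t: 67.92
ee_pos: [396.0, -306.1, 105.4]
orientation: [-0.914, -3.006, 0.0]
ft_force: [-0.3, 0.5, 0.1]
width: 43.7
grasp_force: 0.0
```

Run:
```python
from h import *
S=ctrl.get_image('side');print([(u,v,a,atz(S,(u,v),12)) for u,v,a in blobs(S,'green',amin=10) if 230<u<320])
go(395,-306.5,-22);print(ctrl.get_obs()['qpos'])
```

```text
[(252.28743961352654, 340.64009661835746, 138.0, array([ 393.148, -307.364]))]
at [ 396.  -306.   105.4] yaw_y 0.9828 tilt [ 0. -0. -1.] w 43.8 t 67.97 shift units [ 0.012 -0.019  2.549]
[-0.682  0.371  1.965 -0.     0.806 -1.664]
```

Emit:
apply_moves:
  targets:
    - [0.0,[0.012,-0.019,0.7],[0,0,0]]
    - [0.0,[0,0,0.7],[0,0,0]]
    - [0.0,[0,0,0.6],[0,0,0]]
    - [0.0,[0,0,0.3],[0,0,0]]
    - [0.0,[0,0,0.15],[0,0,0]]
    - [0.0,[0,0,0.09],[0,0,0]]
    - [0.0,[0,0,0],[0,0,0]]
    - [0.0,[0,0,0],[0,0,0]]

```text
t: 68.97
ee_pos: [395.6, -306.5, -20.9]
orientation: [0.914, 3.004, -0.001]
ft_force: [-0.0, -0.2, -0.3]
width: 43.6
grasp_force: 0.0
```

Emit:
apply_moves:
  targets:
    - [-1,[0,0,0],[0,0,0]]
    - [-1,[0,0,0],[0,0,0]]
    - [-1,[0,0,0],[0,0,0]]
    - [-1,[0,0,0],[0,0,0]]

```text
t: 69.47
ee_pos: [395.5, -306.3, -21.2]
orientation: [0.914, 3.005, -0.0]
ft_force: [-0.3, 0.7, 5.7]
width: 30.9
grasp_force: 30.0
```

Emit:
apply_moves:
  targets:
    - [-1,[0,0,-0.5],[0,0,0]]
    - [-1,[0,0,-0.8],[0,0,0]]
    - [-1,[0,0,-1],[0,0,0]]
    - [-1,[0,0,0],[0,0,0]]
    - [-1,[0,0,0],[0,0,0]]

```text
t: 70.1
ee_pos: [394.8, -305.8, 93.0]
orientation: [-0.915, -3.005, -0.0]
ft_force: [-1.0, 1.0, -0.6]
width: 31.3
grasp_force: 30.0
```

Run:
```python
from h import *
S=ctrl.get_image('side');print([(u,v,a) for u,v,a in blobs(S,'green',amin=10) if 200<u<350],[(u,v,a,atz(S,(u,v),30)) for u,v,a in blobs(S,'yellow',amin=10) if 250<u<350])
print(ctrl.get_obs()['grasp_force']);go(457.5,-348.7,9.6)
```

```text
[(255.775, 291.8333333333333, 20.0)] [(297.44761904761907, 342.74603174603175, 262.5, array([ 455.464, -349.312])), (293.5769230769231, 185.69230769230768, 13.0, array([612.295,  79.262])), (276.7986111111111, 185.99305555555554, 24.0, array([574.793,  91.102]))]
29.999975860118866
at [ 394.4 -305.5   92.4] yaw_y 0.9799 tilt [ 0.002  0.    -1.   ] w 31.2 t 70.15 shift units [-1.532 -0.015  1.653]
```

Emit:
apply_moves:
  targets:
    - [-1,[-0.5,0,0],[0,0,0]]
    - [-1,[-0.5,0,0],[0,0,0]]
    - [-1,[-0.4,0,0],[0,0,0]]
    - [-1,[-0.13,0,0],[0,0,0]]
    - [-1,[0,0,0],[0,0,0]]
    - [-1,[0,0,0],[0,0,0]]
    - [-1,[0,0,0],[0,0,0]]
    - [-1,[0,0,0],[0,0,0]]

```text
t: 71.15
ee_pos: [458.5, -348.6, 93.6]
orientation: [0.915, 3.005, -0.0]
ft_force: [-1.0, -0.3, -0.2]
width: 31.3
grasp_force: 30.0
```

```bash
python3 -c "
from h import *
go(458.2,-348.0,9.8);ctrl.get_image('side');go(458.2,-348.0,9.8)"
```

```text
at [ 458.5 -348.6   93.6] yaw_y 0.9799 tilt [-0. -0. -1.] w 31.3 t 71.15 shift units [0.012 0.007 1.677]
at [ 458.6 -348.7   93.7] yaw_y 0.9799 tilt [-0. -0. -1.] w 31.2 t 71.2 shift units [0.015 0.007 1.677]
```

Emit:
apply_moves:
  targets:
    - [-1,[0.013,0.007,0.6],[0,0,0]]
    - [-1,[0,0,0.5],[0,0,0]]
    - [-1,[0,0,0.35],[0,0,0]]
    - [-1,[0,0,0.16],[0,0,0]]
    - [-1,[0,0,0.06],[0,0,0]]
    - [-1,[0,0,0],[0,0,0]]
    - [-1,[0,0,0],[0,0,0]]
    - [-1,[0,0,0],[0,0,0]]

```text
t: 72.2
ee_pos: [458.7, -348.3, 10.5]
orientation: [0.914, 3.005, -0.001]
ft_force: [-0.5, 0.2, 0.1]
width: 30.9
grasp_force: 30.0
```

Emit:
apply_moves:
  targets:
    - [0.0,[0,0,0],[0,0,0]]
    - [0.0,[0,0,0],[0,0,0]]
    - [0.0,[0,0,0],[0,0,0]]
    - [0.0,[0,0,-0.2],[0,0,0]]
    - [0.0,[0,0,-0.5],[0,0,0]]
    - [0.0,[0,0,-0.8],[0,0,0]]
    - [0.0,[0,0,-0.8],[0,0,0]]
    - [0.0,[0,0,0],[0,0,0]]

```text
t: 73.2
ee_pos: [460.4, -349.7, 128.8]
orientation: [0.913, 2.999, -0.004]
ft_force: [-0.1, 0.1, -0.1]
width: 44.0
grasp_force: 0.0
```

Run:
```python
from h import *
S=ctrl.get_image('side');print([(u,v,a,atz(S,(u,v),42)) for u,v,a in blobs(S,'green',amin=10) if 200<u<350])
```

```text
[(298.0213243546577, 337.5129068462402, 148.5, array([ 456.225, -349.07 ]))]
```

Emit:
apply_moves:
  targets:
    - [0.0,[-0.6,0.7,0],[0,0,0]]
    - [0.0,[-0.6,0.7,0],[0,0,0]]
    - [0.0,[-0.6,0.7,0],[0,0,0]]
    - [0.0,[-0.6,0.7,0],[0,0,0]]
    - [0.0,[-0.6,0.7,0],[0,0,0]]
    - [0.0,[0,0,0],[0,0,0]]
    - [0.0,[0,0,0],[0,0,0]]

```text
t: 74.12
ee_pos: [678.8, -286.0, 123.2]
orientation: [-0.913, -3.002, -0.0]
ft_force: [-0.3, -0.8, 0.4]
width: 43.7
grasp_force: 0.0
```

Run:
```python
from h import *
T=ctrl.get_image('top');S=ctrl.get_image('side')
for n,im in(('T',T),('S',S)):
  for c,z in(('blue',18),('yellow',30),('green',42)): print(n,c,[(round(u,1),round(v,1),round(a),atz(im,(u,v),z).round(1)) for u,v,a in blobs(im,c,amin=10) if 350<atz(im,(u,v),z)[0]<640 and -400<atz(im,(u,v),45)[1]<-200])
print(ctrl.get_obs()['ee_pos'])
```

```text
T blue []
T yellow []
T green []
S blue [(305.5, 353.3, 27, array([ 463.7, -363.8]))]
S yellow []
S green [(298.0, 337.5, 148, array([ 456.2, -349.1]))]
[ 678.706 -286.63   124.118]
```

Emit:
apply_moves:
  targets:
    - [0.0,[0.4,0.9,0],[0,0,0]]
    - [0.0,[0.4,0.9,0],[0,0,0]]
    - [0.0,[0.4,0.9,0],[0,0,0]]
    - [0.0,[0.4,0.9,0],[0,0,0]]
    - [0.0,[0,0,0],[0,0,0]]
    - [0.0,[0,0,0],[0,0,0]]
    - [0.0,[0,0,0],[0,0,0]]
    - [0.0,[0,0,0],[0,0,0]]

```text
t: 75.22
ee_pos: [714.0, -93.8, 125.0]
orientation: [-0.917, -3.005, 0.0]
ft_force: [-0.3, 0.1, 0.6]
width: 43.9
grasp_force: 0.0
```

Run:
```python
from h import *
T=ctrl.get_image('top');S=ctrl.get_image('side')
for n,im in(('T',T),('S',S)):
  for c,z in(('blue',18),('yellow',30),('green',42)): print(n,c,[(round(u,1),round(v,1),round(a),atz(im,(u,v),z).round(1)) for u,v,a in blobs(im,c,amin=10) if 350<atz(im,(u,v),z)[0]<640 and -400<atz(im,(u,v),45)[1]<-200])
for d in ctrl.masks_of('jar','side')[:1]: print(d['bbox'])
o=ctrl.get_obs();print(o['ee_pos'],o['t'])
```

```text
T blue []
T yellow []
T green [(399.8, 233.3, 95, array([ 459.7, -347.5]))]
S blue [(305.5, 353.3, 27, array([ 463.7, -363.8]))]
S yellow []
S green [(298.0, 337.5, 148, array([ 456.2, -349.1]))]
[222.3, 289.1, 242.6, 321.8]
[714.147 -93.04  124.945] 75.375
```

The pile agrees to within 1 mm in both cameras and the jar is still where it was. Handing in.

```bash
python3 -c "
from h import *
print(ctrl.close_job())"
```

```text
the job is handed in; nothing more can be done
None
```

The job is handed in at about 75 s: red was absent, blue, yellow and green each stood centred under the needle in that order, and all three are now piled blue, yellow, green on the plate, centred to about 1 mm; green ended up on the bench once (cause not seen) and was put back, and neither the pointer nor the jar was touched.

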